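# Make up a dispatch crate of frozen donor milk

### The job

Make up the blue folding crate for dispatch: raise all four hinged walls fully upright, then lay the turquoise cold brick flat and fully home in the pocket of the white liner while no jars are in the crate yet, and only then lay the white temperature logger flat on top of the brick, about in its middle, and stand every white-capped jar upright on the liner, beside the brick and inside the walls. At the end the walls are still upright and the brick home; leave the red-capped jar and the other things on the bench where they are.

Things in the scene. Friction and masses are not known exactly. Their poses are not given: they have to be found in the camera images.
- crate: folding crate, fixed on the bench: blue base 130 x 200 x 8 mm (crate x by y) carrying a white foam liner. Inside the raised walls there is 130 x 200 mm; their top edges are then 75 mm above the bench. Origin: centre of the underside; x towards the far wall, y towards the left wall, z up
- pocket (a point): centre of the floor of the liner's rectangular pocket, 8 mm above the bench; pocket 115 mm (x) by 55 mm (y), 12 mm deep; axes as the crate's. The liner is 126 x 196 mm, its top 20 mm above the bench; on each y side of the pocket it is a flat shelf 70 mm wide for two jars
- wall_near (a joint): angle of the crate's near wall, rad: 0 flat outwards, 1.571 upright against its stop. Blue panel 210 mm wide, 5 mm thick, 67 mm from hinge to free edge; the hinge line is 8 mm above the bench and lies in the panel's upper (raised: inner) face. Stiff hinges: it stays at any angle it is left at; about 2 N at the grab bar moves it
- wall_far (a joint): angle of the crate's far wall, rad: 0 flat outwards, 1.571 upright against its stop. Blue panel 210 mm wide, 5 mm thick, 67 mm from hinge to free edge; the hinge line is 8 mm above the bench and lies in the panel's upper (raised: inner) face. Stiff hinges: it stays at any angle it is left at; about 2 N at the grab bar moves it
- wall_left (a joint): angle of the crate's left wall, rad: 0 flat outwards, 1.571 upright against its stop. Blue panel 130 mm wide, 5 mm thick, 67 mm from hinge to free edge; the hinge line is 8 mm above the bench and lies in the panel's upper (raised: inner) face. Stiff hinges: it stays at any angle it is left at; about 2 N at the grab bar moves it
- wall_right (a joint): angle of the crate's right wall, rad: 0 flat outwards, 1.571 upright against its stop. Blue panel 130 mm wide, 5 mm thick, 67 mm from hinge to free edge; the hinge line is 8 mm above the bench and lies in the panel's upper (raised: inner) face. Stiff hinges: it stays at any angle it is left at; about 2 N at the grab bar moves it
- wall_near_bar (a point): middle of the white round grab bar (10 mm diameter, 84 mm long, parallel to the hinge) of the near wall, 62 mm from the hinge line (at crate x = -65 mm), its axis 2.5 mm under the upper/inner face. Between bar and hinge is an open hand hole 80 mm long, 24 to 57 mm from the hinge: a finger can pass on either side of the bar. The bar can turn between the finger pads
- wall_far_bar (a point): middle of the white round grab bar (10 mm diameter, 84 mm long, parallel to the hinge) of the far wall, 62 mm from the hinge line (at crate x = +65 mm), its axis 2.5 mm under the upper/inner face. Between bar and hinge is an open hand hole 80 mm long, 24 to 57 mm from the hinge: a finger can pass on either side of the bar. The bar can turn between the finger pads
- wall_left_bar (a point): middle of the white round grab bar (10 mm diameter, 84 mm long, parallel to the hinge) of the left wall, 62 mm from the hinge line (at crate y = +100 mm), its axis 2.5 mm under the upper/inner face. Between bar and hinge is an open hand hole 80 mm long, 24 to 57 mm from the hinge: a finger can pass on either side of the bar. The bar can turn between the finger pads
- wall_right_bar (a point): middle of the white round grab bar (10 mm diameter, 84 mm long, parallel to the hinge) of the right wall, 62 mm from the hinge line (at crate y = -100 mm), its axis 2.5 mm under the upper/inner face. Between bar and hinge is an open hand hole 80 mm long, 24 to 57 mm from the hinge: a finger can pass on either side of the bar. The bar can turn between the finger pads
- brick: cold brick, a turquoise hard-shell slab 110 x 50 x 28 mm (its x by y by z), lower 8 mm drawn in by 1.5 mm all round; 0.17 kg; lies on a steel rack plate; origin at the centre of its underside, z up. Either way round fits the pocket
- jar1: frozen-milk jar, cream body 54 mm diameter and 62 mm high, short shoulder, white screw cap 44 mm diameter whose sides run from 70 to 92 mm above the underside (92 mm is the jar's full height); 0.3 kg; origin at the centre of its underside, z up. Two to four of these are there; to be packed
- jar2: frozen-milk jar, cream body 54 mm diameter and 62 mm high, short shoulder, white screw cap 44 mm diameter whose sides run from 70 to 92 mm above the underside (92 mm is the jar's full height); 0.3 kg; origin at the centre of its underside, z up. Two to four of these are there; to be packed
- jar3: frozen-milk jar, cream body 54 mm diameter and 62 mm high, short shoulder, white screw cap 44 mm diameter whose sides run from 70 to 92 mm above the underside (92 mm is the jar's full height); 0.3 kg; origin at the centre of its underside, z up. Two to four of these are there; to be packed
- jar4: frozen-milk jar, cream body 54 mm diameter and 62 mm high, short shoulder, white screw cap 44 mm diameter whose sides run from 70 to 92 mm above the underside (92 mm is the jar's full height); 0.3 kg; origin at the centre of its underside, z up. Two to four of these are there; to be packed
- jar_red: frozen-milk jar, cream body 54 mm diameter and 62 mm high, short shoulder, red screw cap 44 mm diameter whose sides run from 70 to 92 mm above the underside (92 mm is the jar's full height); 0.3 kg; origin at the centre of its underside, z up. It is held back: leave it alone
- tape: roll of brown tape, 84 mm diameter, 25 mm high, lying on the bench: leave alone
- logger: white temperature logger 80 x 36 x 20 mm (its x by y by z) with a small display on top, 0.08 kg, lying on a steel rack plate; to be packed flat on the brick; origin at the centre of its underside, z up
- sanitiser: white bottle 60 mm diameter, 150 mm high, blue cap: leave alone
- rack_jars: perforated steel rack plate 210 x 190 mm (x by y), top 6 mm above the bench, fixed, with a wire handle 80 mm wide and 53 mm high along its +x edge; most of the jars stand on it. Origin: centre of the underside
- rack_brick: a second rack plate, the same; the cold brick, the logger and one jar place are on it
Things that resemble listed ones, but are neither listed nor needed, are in the scene too. What is shaped like the jar4 but green is not meant. Leave any black look-alike of the jar2 alone.

How it is judged:
By the outcome, as a careful person would: the job done as asked, in the order asked, and still so for the second after the job is handed in, with the robot touching nothing.
Of jar1, jar2, jar3, jar4 only 2 to 4 are there at a start; the rules pass over those that are not, and their reading is None.
At some moment in a run one of brick may be knocked a few centimetres aside while the robot is not near it.
Once in a run the grip may slacken for a moment while it holds something.
It also fails if it takes over 200 s, if anything falls off the work surface, if the arm or the gripper's body presses on something with over 40 N, if the wrist force passes 120 N, or if a joint passes its speed limit or range.

### The arm

A 6-joint arm with a two-finger parallel gripper is mounted at the origin on the work surface. World frame = base frame: x ahead of the robot, y to its left, z up, the work surface at z = 0. Lengths are in m, angles in degrees, forces in N, time in s.
With the tool pointing down it reaches from about 0.4 to 0.825 m from the base axis. Payload 7 kg.
Tool frame: the origin (TCP) lies on the centre line of the jaws, within the pads' length; the fingertips stand 22 mm ahead of it and the grasp point (between the pads) lies 3 mm ahead of it (ctrl.finger_overhang is the distance from the TCP to the fingertips, in m); z points along the fingers, y is the line along which they close (so a half turn about z gives the same grasp; the last joint's range is limited). The gripper opens to 88 mm and grips with 3 to 60 N. Pads are 19 mm wide; open, the fingers measure 130 mm over their backs; the gripper's body (78 mm by 193 mm) begins 47 mm behind the grasp point.
Start: joints at [91.163, 20.546, 0.682, 0, -70.136, -16.507], TCP at [0.179, 0.651, 0.249] pointing down, gripper open.
Joint ranges: [-176.03, 176.03], [-82.01, 121.73], [-58.28, 71.71], [-173.87, 95.51], [-174.79, -0.11], [-173.66, 173.66]. Speed limits (degrees/s): [136.94, 136.94, 172.46, 180, 180, 180].

### API

Orientations are given as [roll, pitch, yaw] about the fixed x, y, z axes, in that order (R = Rz(yaw) Ry(pitch) Rx(roll)).
In Python, from plant import ctrl gives the robot as it stands. The module is installed in compiled form; this text tells all that it offers.
- The arm moves only by the shell command python3 -m creep 'ROWS'. ROWS is JSON, a list of rows, each an object with "grip": the closure, from 0 (fully open) to 1 (shut); "delta_pos": the shift along the tool's x, y, z scaled (see below), a list of three; "rotation": the turn, a rotation vector about the tool's x, y, z scaled (see below), a list of three. A call has 1 to 5 rows; each row is the pose to reach, as a shift and turn from the pose commanded when the call began, along the tool's axes at that moment; what a row does not reach only later rows make up. The controller multiplies each number of a shift by 10 cm and each number of a turn by pi/2 rad. A row lasts 1/10 s, in which the tool goes at most 50 mm and 8.59 degrees, less where a joint would pass 70% of its speed; a pose out of reach is approached as far as the arm can. A call with a number of a shift or a turn outside -1 to 1 is refused whole. A call with a gripper value outside its range is refused whole. The fingers move at their own pace and stop on an object; the grip force is fixed at half the most. Time passes only in rows, so rows that repeat a pose let the fingers close. It gives the time, the measured TCP pose, the force, the opening and the grip force at its end, in the units of the state.
- ctrl.get_obs(): the state, without advancing time (a new reading comes with each control period).
- ctrl.snapshot(name): name is "scene" or "top"; returns a dict with "color" (480x640x3 uint8, red, green, blue), "intrinsics" (3x3 intrinsics, pixels), "R" (3x3) and "t" (3): a world point X has camera coordinates R X + t. Camera axes: x right, y down, z forward; pixel columns grow to the right and rows downward; lengths in m; the calibration is good to about 2 mm. A picture is of the moment at which its call begins. There is no depth.
- ctrl.close_job(): hands the job in; it is judged then, once.
The state is a dict: "clock": time; "joint_pos": joint angles; "qvel": joint speeds; "tau": joint torques, N m; "tool_pos": TCP position; "orientation": TCP orientation; "force": force on the tool from outside, world axes, zero at the start; "moment": the same for the moment, N m; "opening": finger opening in m; "gripper_force": force on a finger pad.
Only numpy, scipy, OpenCV 4.12 (cv2) and the standard library are available. Lean on these libraries where they do the work, as an engineer would, in place of code of your own. Each camera call takes 0.05 s, during which the arm holds its last target. There are 200 camera calls.

## Working session

There is one attempt and no reset: what is moved stays moved. The work goes in short steps, Python scripts to look and compute and a shell command to move; the robot and the scene stay as the last step left them, time stands still between calls to the robot, and variables do not carry over. Pictures are saved under pics/ and viewed, at most 14 in all, crops included, and the job is handed in when it is done.

```bash
mkdir -p pics; ls
python3 - <<'E'
from plant import ctrl
import cv2
for n in("scene","top"):
    s=ctrl.snapshot(n); cv2.imwrite(f"pics/{n}0.png",s["color"][:,:,::-1]); print(n,s["intrinsics"].tolist(),s["R"].round(4).tolist(),s["t"])
print(ctrl.get_obs())
E
```

```text
pics
scene [[511.02616283355127, 0.0, 307.43223174287965], [0.0, 511.02616283355127, 238.26721132689946], [0.0, 0.0, 1.0]] [[0.5708, 0.8211, 0.0051], [0.5214, -0.3576, -0.7747], [-0.6343, 0.4449, -0.6322]] [-0.29124964 -0.28826391  1.67997158]
top [[466.7940887431327, 0.0, 313.07229457600334], [0.0, 466.7940887431327, 237.89195312014934], [0.0, 0.0, 1.0]] [[0.0018, -1.0, 0.0072], [-0.9994, -0.0021, -0.036], [0.036, -0.0071, -0.9993]] [-0.05474958  0.5887752   1.27412456]
{'clock': 0.1, 'joint_pos': array([ 9.11636847e+01,  2.05881117e+01,  6.40006607e-01, -1.81220739e-02,
       -7.01363584e+01, -1.65066878e+01]), 'qvel': array([ 0.00778955, -0.06339804,  0.12443302,  0.10422494, -0.01484957,
        0.01138192]), 'tau': array([-1.44786747e-03, -5.84162128e+01,  2.93752402e+01,  7.01555774e+00,
        1.01444384e-02, -4.80595770e-05]), 'tool_pos': array([0.17851905, 0.65055013, 0.2477138 ]), 'orientation': array([ 1.79914177e+02, -7.66592473e-03, -1.53491674e+01]), 'force': array([-0.68582769, -0.35036605, -0.93020968]), 'moment': array([ 0.01579764, -0.05080825, -0.03407275]), 'gripper_force': 0.0, 'opening': 0.08772681004860902}
```

View pics/scene0.png

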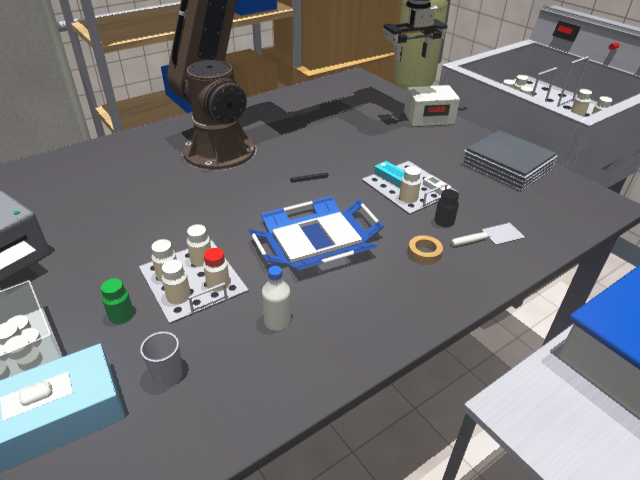

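View pics/top0.png

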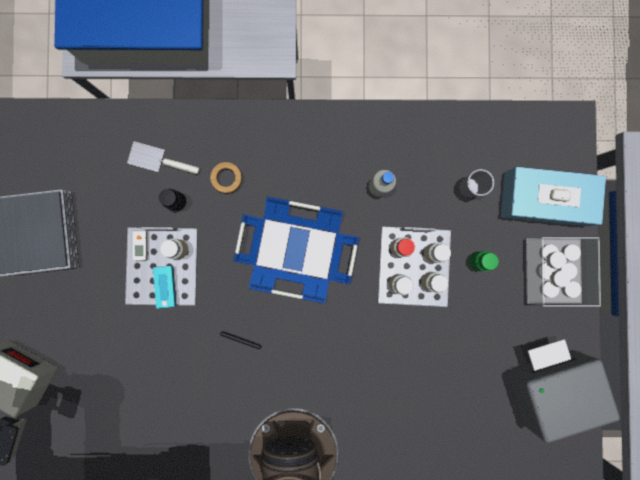

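Both views show the following:
- **Crate:** top (296,249), scene (315,235), with its walls folded outwards.
- **White-capped jars:** top (401,284), (437,282), (438,252) on the right rack, and (173,248) on the left rack.
- **Jars to leave:** red (403,246). The green (486,261) and black (173,200) look-alikes are not meant, and neither are the ones in the glass tray (555,270).
- **Brick:** top (163,286).
- **Logger:** top (139,246).

```bash
cat > h.py <<'E'
import numpy as np, cv2
from plant import ctrl
from scipy.spatial.transform import Rotation as Ro
np.set_printoptions(precision=4,suppress=True)
def snap(n,f=None):
    s=ctrl.snapshot(n)
    if f: cv2.imwrite(f,s["color"][:,:,::-1])
    s["hsv"]=cv2.cvtColor(s["color"],cv2.COLOR_RGB2HSV); return s
def ray(s,p):
    d=np.linalg.inv(s["intrinsics"])@[p[0],p[1],1]; R=s["R"]; return -R.T@s["t"],R.T@d/np.linalg.norm(d)
def onz(s,p,z):
    o,d=ray(s,p); return o+d*(z-o[2])/d[2]
def tri(s1,p1,s2,p2):
    A=0;b=0;L=[ray(s1,p1),ray(s2,p2)]
    for o,d in L:
        M=np.eye(3)-np.outer(d,d);A=A+M;b=b+M@o
    X=np.linalg.solve(A,b); e=max(np.linalg.norm(np.cross(X-o,d)) for o,d in L); return X,e
def proj(s,X):
    c=s["R"]@X+s["t"]; p=s["intrinsics"]@c; return p[:2]/p[2]
def comps(s,lo,hi,roi,amin=15):
    x0,y0,x1,y1=roi; m=cv2.inRange(s["hsv"],np.array(lo),np.array(hi)); k=np.zeros_like(m);k[y0:y1,x0:x1]=m[y0:y1,x0:x1]
    n,l,st,c=cv2.connectedComponentsWithStats(k); out=[]
    for i in range(1,n):
        if st[i,4]>=amin:
            cs,_=cv2.findContours((l==i).astype(np.uint8),cv2.RETR_EXTERNAL,cv2.CHAIN_APPROX_NONE)
            out.append((c[i],st[i,4],cv2.minAreaRect(cs[0]),cs[0][:,0]))
    return out
def go(X,yaw,tilt=None):
    """shift (units of 10 cm) and turn (units of 90 deg) in tool axes to TCP X, tool down at yaw"""
    o=ctrl.get_obs(); R=Ro.from_euler("xyz",o["orientation"],degrees=True)
    d=R.inv().apply(np.array(X)-o["tool_pos"]); r=(R.inv()*Ro.from_euler("xyz",[180,0,yaw],degrees=True)).as_rotvec()
    print("d",d/.1,"rot",r/(np.pi/2),"at",o["tool_pos"],o["orientation"]); return d
E
python3 - <<'E'
from h import *
T=snap("top");S=snap("scene")
for nm,s,roi in(("top",T,(230,190,365,305)),("scene",S,(245,190,390,275))):
    for lo,hi,k in(([0,0,150],[180,70,255],"white"),([100,90,50],[125,255,255],"blue")):
        for c,a,r,_ in comps(s,lo,hi,roi,20): print(nm,k,c,a,[np.round(v,1) for v in r])
for nm,s,roi in(("top",T,(120,225,200,312)),("scene",S,(360,150,460,215))):
    for lo,hi,k in(([85,120,80],[97,255,255],"brick"),):
        for c,a,r,_ in comps(s,lo,hi,roi,20): print(nm,k,c,a,[np.round(v,1) for v in r])
a=cv2.resize(T["color"][185:310,225:370],None,fx=5.4,fy=4.4,interpolation=cv2.INTER_CUBIC)
a=cv2.resize(T["color"][185:310,225:370],(400,345),interpolation=cv2.INTER_CUBIC);b=cv2.resize(S["color"][190:275,245:390],(400,234))
c=cv2.resize(T["color"][222:312,120:205],(360,381));d=cv2.resize(S["color"][150:215,360:460],(400,260))
L=np.zeros((600,800,3),np.uint8);L[:345,:400]=a;L[345:579,:400]=b;L[:330,400:760]=c[:330];L[335:595,400:800]=d
cv2.imwrite("pics/crop1.png",L[:,:,::-1])
E
```

```text
top white [304.2476 205.0095] 105 [array([304.1, 205. ]), array([30.8,  3.3]), np.float64(10.8)]
top white [295.7331 248.7269] 2611 [array([295.7, 248.7]), array([72.6, 47.1]), np.float64(11.3)]
top white [239.5398 237.3717] 113 [array([239.5, 237.5]), array([ 3.5, 31.8]), np.float64(11.3)]
top white [352.3524 259.8381] 105 [array([352.3, 260. ]), array([ 3.3, 30.8]), np.float64(11.3)]
top white [286.9455 293.8818] 110 [array([286.9, 293.9]), array([30.8,  3.3]), np.float64(11.3)]
top blue [295.7206 249.7019] 4234 [array([295.9, 249.6]), array([119.6,  94.9]), np.float64(11.3)]
top blue [295.7556 248.8196] 765 [array([295.8, 248.8]), array([18.8, 40.4]), np.float64(11.3)]
scene white [385.0339 192.678 ] 59 [array([383.5, 194. ]), array([ 8., 11.]), np.float64(90.0)]
scene white [297.4608 205.3137] 102 [array([297.8, 205.3]), array([ 3.4, 29.1]), np.float64(76.0)]
scene white [369.1512 212.4186] 86 [array([369.1, 212.4]), array([23.5,  3.6]), np.float64(48.0)]
scene white [315.4984 235.0139] 1866 [array([316.9, 234. ]), array([34.1, 82.7]), np.float64(74.1)]
scene white [258.2766 243.5532] 94 [array([258.3, 243.6]), array([23.7,  3.8]), np.float64(60.3)]
scene white [337.4656 256.1145] 131 [array([337.2, 256.2]), array([ 4. , 33.2]), np.float64(73.6)]
scene blue [313.9066 231.5235] 2634 [array([316.9, 232.1]), array([ 64.8, 131.2]), np.float64(76.0)]
scene blue [316.4044 235.9077] 455 [array([316.2, 235.8]), array([32.4, 16.6]), np.float64(53.1)]
scene blue [274.5    269.9365] 126 [array([274.5, 269.5]), array([ 9., 13.]), np.float64(90.0)]
top brick [163.9406 286.0608] 757 [array([163.6, 286.8]), array([41.2, 20.2]), np.float64(85.6)]
scene brick [389.6975 172.5035] 433 [array([389.4, 171.8]), array([30.8, 16.6]), np.float64(29.7)]
```

View pics/crop1.png

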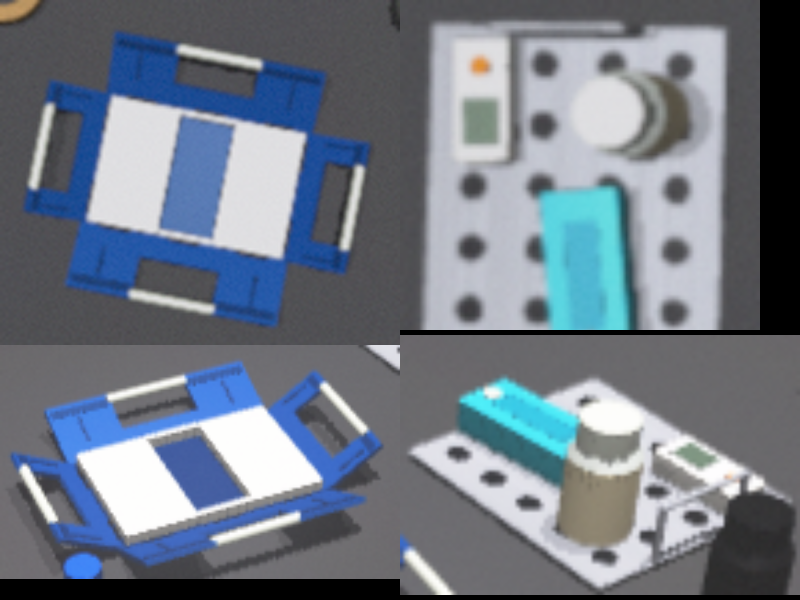

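The crop shows the crate walls already part-raised, with bars visible in both views. The brick lies along x next to the white-capped jar, and the logger sits at the rack's far left corner. Next I triangulate these.

Run:
```python
from h import *
T=snap("top");S=snap("scene")
for n,a,b in(("far",(304.2,205.0),(337.5,256.1)),("near",(286.95,293.9),(297.5,205.3)),("left",(239.5,237.4),(369.15,212.4)),("right",(352.35,259.9),(258.3,243.55))):
    print(n,*tri(T,a,S,b))
# liner by mask rect: corners at z=.02, in both views
for nm,s,roi in(("top",T,(250,215,345,285)),("scene",S,(265,205,362,270))):
    c=max(comps(s,[0,0,150],[180,70,255],roi),key=lambda c:c[1])
    q=cv2.approxPolyDP(cv2.convexHull(c[3].astype(np.float32)),4,True)[:,0]
    P=np.array([onz(s,p,.02) for p in q]); r=cv2.minAreaRect(P[:,:2].astype(np.float32)); print(nm,q.tolist(),"\n",r)
    cn=cv2.boxPoints(c[2]); 
    if nm=="top": print("toprect",onz(s,c[2][0],.02), [onz(s,p,.02)[:2] for p in cn])
print("pocket top", onz(T,(295.8,248.8),.014),"scene",onz(S,(316.2,235.8),.008))
# brick corners
q={}
for nm,s,roi in(("top",T,(120,225,200,312)),("scene",S,(360,150,460,215))):
    c=max(comps(s,[85,90,60],[100,255,255],roi),key=lambda c:c[1])
    q[nm]=cv2.approxPolyDP(cv2.convexHull(c[3].astype(np.float32)),2.,True)[:,0]; print(nm,q[nm].tolist(),[onz(s,p,.034)[:2] for p in q[nm]])
for nm,s,roi in(("top",T,(120,190,480,310)),("scene",S,(130,150,460,310))):
    for c,a,r,_ in comps(s,[0,0,190],[180,45,255],roi,40): print(nm,np.round(c,1),a,[np.round(v,1) for v in r], onz(s,c,.098)[:2])
```

```text
far [ 0.6764 -0.0292  0.0421] 0.0001705940186325097
near [0.4371 0.0172 0.03  ] 0.00048131355906576816
left [0.5883 0.1432 0.0455] 0.0003446553934678487
right [ 0.5288 -0.1591  0.0406] 0.00015322594324271955
top [[265.0, 220.0], [335.0, 233.0], [327.0, 277.0], [256.0, 264.0]] 
 ((0.5597504377365112, -0.005854211747646332), (0.19669735431671143, 0.12252621352672577), 79.71226501464844)
toprect [ 0.5587 -0.0062  0.02  ] [array([0.5145, 0.1029]), array([0.6407, 0.079 ]), array([ 0.6031, -0.1157]), array([ 0.477 , -0.0911])]
scene [[361.0, 239.0], [291.0, 259.0], [273.0, 229.0], [340.0, 212.0]] 
 ((0.5592128038406372, -0.004611589014530182), (0.19334283471107483, 0.12710732221603394), 78.27398681640625)
pocket top [ 0.5587 -0.0063  0.014 ] scene [ 0.5517 -0.0012  0.008 ]
top [[171.0, 266.0], [175.0, 305.0], [156.0, 308.0], [153.0, 267.0]] [array([0.5116, 0.3288]), array([0.4071, 0.3167]), array([0.399 , 0.3675]), array([0.5088, 0.3771])]
scene [[375.0, 165.0], [387.0, 161.0], [403.0, 170.0], [399.0, 186.0], [375.0, 173.0]] [array([0.4006, 0.3254]), array([0.4035, 0.3713]), array([0.4698,
[... 1311 characters left out ...]
y([258.5, 244. ]), array([22.8,  3.5]), np.float64(59.7)] [ 0.5915 -0.192 ]
scene [197.4 243.3] 94 [array([198. , 242.3]), array([ 9.6, 21.6]), np.float64(81.9)] [ 0.5112 -0.3049]
scene [160.8 245.2] 193 [array([161., 245.]), array([12., 18.]), np.float64(90.0)] [ 0.4709 -0.3758]
scene [198.5 277. ] 1685 [array([199.5, 273.2]), array([63.2, 81.6]), np.float64(72.6)] [ 0.6135 -0.351 ]
scene [337.8 256.1] 99 [array([337.7, 256.1]), array([ 3.1, 32.3]), np.float64(73.3)] [ 0.7262 -0.0693]
scene [159.6 289.1] 612 [array([161.8, 290.5]), array([65.6, 25.1]), np.float64(46.5)] [ 0.6013 -0.432 ]
scene [275.7 291.3] 373 [array([275.6, 291.3]), array([17.7, 27.1]), np.float64(86.4)] [ 0.7411 -0.24  ]
```

Run:
```python
from h import *
go([.5877,.1437,.12],-11)
```

```text
d [5.2872 3.8067 1.2849] rot [ 0.0003 -0.     -0.0483] at [0.1786 0.6508 0.2483] [179.9713  -0.0025 -15.3457]
```

```bash
python3 -m creep '[{"grip":0.7,"delta_pos":[0.88,0.63,0],"rotation":[0,0,-0.048]},{"grip":0.7,"delta_pos":[0.88,0.63,0],"rotation":[0,0,-0.048]},{"grip":0.7,"delta_pos":[0.88,0.63,0],"rotation":[0,0,-0.048]}]'; python3 -c "
from h import *
go([.5877,.1437,.12],-11);print(ctrl.get_obs()['opening'])"
```

```text
clock: 0.6
tool_pos: [0.2489, 0.5635, 0.249]
orientation: [180.0, -0.0, -11.1]
force: [0.2, 0.7, 0.8]
opening: 0.069
gripper_force: 0.0
d [4.1355 3.4627 1.2922] rot [ 0.0004 -0.     -0.0016] at [0.2489 0.5635 0.249 ] [179.9682  -0.0011 -11.1461]
0.06898531143288668
```

```bash
M='x'; python3 -m creep '[{"grip":0.7,"delta_pos":[1,0.84,0],"rotation":[0,0,0]},{"grip":0.7,"delta_pos":[1,0.84,0],"rotation":[0,0,0]},{"grip":0.7,"delta_pos":[1,0.84,0],"rotation":[0,0,0]}]' >/dev/null; python3 -m creep '[{"grip":0.7,"delta_pos":[1,0.84,0],"rotation":[0,0,0]},{"grip":0.7,"delta_pos":[1,0.84,0],"rotation":[0,0,0]},{"grip":0.7,"delta_pos":[1,0.84,0],"rotation":[0,0,0]}]'>/dev/null; python3 -m creep '[{"grip":0.7,"delta_pos":[1,0.84,0],"rotation":[0,0,0]},{"grip":0.7,"delta_pos":[1,0.84,0],"rotation":[0,0,0]},{"grip":0.7,"delta_pos":[1,0.84,0],"rotation":[0,0,0]}]'>/dev/null; python3 -m creep '[{"grip":0.7,"delta_pos":[1,0.84,0.9],"rotation":[0,0,0]},{"grip":0.7,"delta_pos":[1,0.84,0.9],"rotation":[0,0,0]},{"grip":0.7,"delta_pos":[1,0.84,0.9],"rotation":[0,0,0]},{"grip":0.7,"delta_pos":[1,0.84,0.9],"rotation":[0,0,0]},{"grip":0.7,"delta_pos":[1,0.84,0.9],"rotation":[0,0,0]}]'; python3 -c "
from h import *
go([.5877,.1437,.0436],-11);print(ctrl.get_obs()['opening'])"
```

```text
clock: 2.0
tool_pos: [0.5753, 0.1591, 0.157]
orientation: [179.9, 0.1, -11.2]
force: [-0.7, 0.9, 0.4]
opening: 0.0263
gripper_force: 0.0
d [0.154  0.1248 1.1339] rot [ 0.0013  0.0013 -0.002 ] at [0.5753 0.1591 0.157 ] [179.8841   0.1194 -11.1787]
0.026279729027405267
```

```bash
python3 -m creep '[{"grip":0.7,"delta_pos":[0.15,0.125,0.4],"rotation":[0,0,-0.002]},{"grip":0.7,"delta_pos":[0.15,0.125,0.4],"rotation":[0,0,-0.002]},{"grip":0.7,"delta_pos":[0.15,0.125,0.7],"rotation":[0,0,-0.002]},{"grip":0.7,"delta_pos":[0.15,0.125,1],"rotation":[0,0,-0.002]},{"grip":0.7,"delta_pos":[0.15,0.125,1],"rotation":[0,0,-0.002]}]'; python3 -c "
from h import *
go([.5877,.1437,.0436],-11)
s=snap('scene','pics/a.png');t=snap('top')
L=np.hstack([cv2.resize(s['color'][170:280,240:400],(400,275)),cv2.resize(t['color'][185:310,225:370],(320,275))])
cv2.imwrite('pics/a.png',L[:,:,::-1])"
```

```text
clock: 2.5
tool_pos: [0.5855, 0.1459, 0.0568]
orientation: [179.9, 0.2, -10.8]
force: [-0.8, -0.4, -0.3]
opening: 0.0262
gripper_force: 0.0
d [0.0265 0.0175 0.1316] rot [0.0016 0.0022 0.0022] at [0.5855 0.1459 0.0568] [179.8544   0.2003 -10.8057]
```

View pics/a.png

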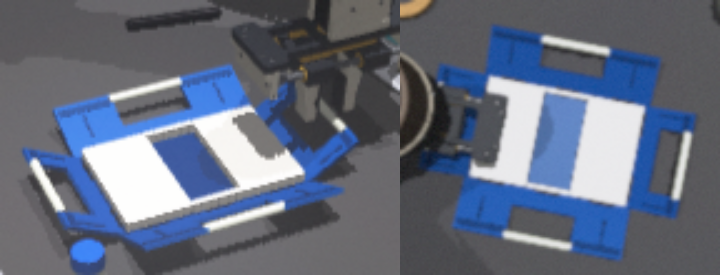

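The fingers straddle the left bar at crop (320,120). I lower a little and close.

```bash
python3 -m creep '[{"grip":0.7,"delta_pos":[0.02,0.02,0.13],"rotation":[0,0,0]},{"grip":0.7,"delta_pos":[0.02,0.02,0.13],"rotation":[0,0,0]},{"grip":1,"delta_pos":[0.02,0.02,0.13],"rotation":[0,0,0]},{"grip":1,"delta_pos":[0.02,0.02,0.13],"rotation":[0,0,0]},{"grip":1,"delta_pos":[0.02,0.02,0.13],"rotation":[0,0,0]}]'; python3 -c "
from h import *
c=np.array([.5585,-.0063,0]);u=np.array([.1908,.9816,0])
a=ctrl.get_obs()['tool_pos'];
for th in range(34,95,8):
    th=np.radians(th)
    p=c+u*(.1+.062*np.cos(th)+.0025*np.sin(th)); p[2]=.011+.062*np.sin(th)-.0025*np.cos(th); print(p)
go(p,-11)"
```

```text
clock: 3.1
tool_pos: [0.5895, 0.1434, 0.0462]
orientation: [-179.9, -0.1, -10.8]
force: [-1.4, 1.8, 1.6]
opening: 0.0089
gripper_force: 30.0
[0.5877 0.1437 0.0436]
[0.5867 0.1387 0.0506]
[0.5855 0.1329 0.0569]
[0.5843 0.1262 0.0623]
[0.5828 0.1189 0.0666]
[0.5813 0.111  0.0699]
[0.5797 0.1028 0.072 ]
[0.5781 0.0943 0.073 ]
d [-0.0196  0.5037 -0.2683] rot [-0.0006 -0.0006  0.0017] at [0.5895 0.1434 0.0462] [-179.9491   -0.0504  -10.8474]
```

```bash
python3 -m creep '[{"grip":1,"delta_pos":[0,0.051,-0.07],"rotation":[0,0,0]},{"grip":1,"delta_pos":[0,0.11,-0.133],"rotation":[0,0,0]},{"grip":1,"delta_pos":[0,0.178,-0.187],"rotation":[0,0,0]},{"grip":1,"delta_pos":[0,0.253,-0.23],"rotation":[0,0,0]},{"grip":1,"delta_pos":[0,0.253,-0.23],"rotation":[0,0,0]}]'; python3 -m creep '[{"grip":1,"delta_pos":[0,0.08,-0.033],"rotation":[0,0,0]},{"grip":1,"delta_pos":[0,0.164,-0.055],"rotation":[0,0,0]},{"grip":1,"delta_pos":[0,0.25,-0.064],"rotation":[0,0,0]},{"grip":1,"delta_pos":[0,0.27,-0.064],"rotation":[0,0,0]},{"grip":1,"delta_pos":[0,0.27,-0.064],"rotation":[0,0,0]}]'
```

```text
clock: 3.6
tool_pos: [0.5851, 0.1199, 0.0707]
orientation: [-179.8, -0.1, -10.8]
force: [-7.1, 9.4, 10.3]
opening: 0.0088
gripper_force: 30.0
clock: 4.1
tool_pos: [0.5802, 0.0936, 0.0766]
orientation: [-179.8, -0.1, -10.8]
force: [-4.7, 9.6, 7.4]
opening: 0.0089
gripper_force: 30.0
```

```bash
python3 -m creep '[{"grip":1,"delta_pos":[0,0.02,0],"rotation":[0,0,0]},{"grip":1,"delta_pos":[0,0.02,0],"rotation":[0,0,0]},{"grip":1,"delta_pos":[0,0.02,0],"rotation":[0,0,0]}]';python3 -m creep '[{"grip":1,"delta_pos":[0,0.02,0],"rotation":[0,0,0]},{"grip":1,"delta_pos":[0,0.02,0],"rotation":[0,0,0]},{"grip":1,"delta_pos":[0,0.02,0],"rotation":[0,0,0]}]'
```

```text
clock: 4.4
tool_pos: [0.5803, 0.0934, 0.0767]
orientation: [-179.7, -0.2, -10.8]
force: [-5.8, 17.4, 7.5]
opening: 0.009
gripper_force: 30.0
clock: 4.7
tool_pos: [0.5803, 0.0932, 0.0767]
orientation: [-179.5, -0.2, -10.8]
force: [-6.2, 25.3, 6.0]
opening: 0.0089
gripper_force: 30.0
```

```bash
python3 -m creep '[{"grip":0.7,"delta_pos":[0,-0.04,0],"rotation":[0,0,0]},{"grip":0.7,"delta_pos":[0,-0.04,0],"rotation":[0,0,0]},{"grip":0.7,"delta_pos":[0,-0.04,-0.3],"rotation":[0,0,0]},{"grip":0.7,"delta_pos":[0,-0.04,-0.7],"rotation":[0,0,0]},{"grip":0.7,"delta_pos":[0,-0.04,-0.7],"rotation":[0,0,0]}]';python3 -m creep '[{"grip":0.7,"delta_pos":[0,0.9,0],"rotation":[0,0,0]},{"grip":0.7,"delta_pos":[0,0.9,0],"rotation":[0,0,0]},{"grip":0.7,"delta_pos":[0,0.9,0],"rotation":[0,0,0]}]';python3 -m creep '[{"grip":0.7,"delta_pos":[0,1,0],"rotation":[0,0,0]},{"grip":0.7,"delta_pos":[0,1,0],"rotation":[0,0,0]},{"grip":0.7,"delta_pos":[0,1,0],"rotation":[0,0,0]}]';python3 -m creep '[{"grip":0.7,"delta_pos":[0,0.7,0],"rotation":[0,0,0]},{"grip":0.7,"delta_pos":[0,0.7,0],"rotation":[0,0,0]},{"grip":0.7,"delta_pos":[0,0.7,0],"rotation":[0,0,0]}]'; python3 -c "
from h import *
go([.5288,-.1588,.043],-11)
t=snap('top')
for c in comps(t,[0,0,150],[180,70,255],(215,190,365,305)):print(c[:3])"
```

```text
clock: 5.2
tool_pos: [0.5821, 0.0919, 0.1503]
orientation: [-179.8, -0.4, -10.8]
force: [0.2, -0.3, -0.1]
opening: 0.0265
gripper_force: 0.0
clock: 5.5
tool_pos: [0.5605, -0.0007, 0.1448]
orientation: [179.9, 0.1, -11.1]
force: [0.2, -0.1, 0.3]
opening: 0.0264
gripper_force: 0.0
clock: 5.8
tool_pos: [0.5415, -0.0994, 0.1447]
orientation: [179.9, 0.1, -11.1]
force: [-0.0, 0.3, 1.2]
opening: 0.0263
gripper_force: 0.0
clock: 6.1
tool_pos: [0.5294, -0.166, 0.1447]
orientation: [180.0, 0.0, -11.0]
force: [0.2, 0.9, 0.3]
opening: 0.026
gripper_force: 0.0
d [-0.0188 -0.0699  1.0172] rot [ 0.0003  0.0005 -0.0003] at [ 0.5294 -0.166   0.1447] [179.9724   0.0423 -11.0279]
(array([304.3585, 205.0472]), np.int32(106), ((304.1153869628906, 204.92306518554688), (30.790233612060547, 3.3339741230010986), 11.309932708740234))
(array([289.8008, 230.8713]), np.int32(738), ((298.5, 229.5), (19.0, 73.0), 90.0))
(array([258.4912, 232.386 ]), np.int32(57), ((258.5000305175781, 232.5), (3.9223227500915527, 13.728129386901855), 11.309932708740234))
(array([301.2714, 262.7387]), np.int32(199), ((301.0, 262.0), (38.0, 6.0), 90.0))
```

```bash
python3 -m creep '[{"grip":0.7,"delta_pos":[-0.02,-0.07,0],"rotation":[0,0,0]},{"grip":0.7,"delta_pos":[-0.02,-0.07,0.4],"rotation":[0,0,0]},{"grip":0.7,"delta_pos":[-0.02,-0.07,0.8],"rotation":[0,0,0]},{"grip":0.7,"delta_pos":[-0.02,-0.07,1],"rotation":[0,0,0]},{"grip":0.7,"delta_pos":[-0.02,-0.07,1],"rotation":[0,0,0]}]';python3 -m creep '[{"grip":1,"delta_pos":[0,0,0.01],"rotation":[0,0,0]},{"grip":1,"delta_pos":[0,0,0.01],"rotation":[0,0,0]},{"grip":1,"delta_pos":[0,0,0.01],"rotation":[0,0,0]},{"grip":1,"delta_pos":[0,0,0.01],"rotation":[0,0,0]}]'
```

```text
clock: 6.65
tool_pos: [0.5277, -0.1551, 0.0421]
orientation: [179.9, 0.3, -10.8]
force: [0.3, -0.9, 0.2]
opening: 0.0264
gripper_force: 0.0
clock: 7.05
tool_pos: [0.5303, -0.1585, 0.0465]
orientation: [179.9, -0.1, -10.8]
force: [-2.6, -16.7, 5.6]
opening: 0.0091
gripper_force: 30.0
```

```bash
python3 -m creep '[{"grip":1,"delta_pos":[0,-0.03,-0.084],"rotation":[0,0,0]},{"grip":1,"delta_pos":[0,-0.09,-0.158],"rotation":[0,0,0]},{"grip":1,"delta_pos":[0,-0.16,-0.222],"rotation":[0,0,0]},{"grip":1,"delta_pos":[0,-0.24,-0.273],"rotation":[0,0,0]},{"grip":1,"delta_pos":[0,-0.24,-0.273],"rotation":[0,0,0]}]'; python3 -m creep '[{"grip":1,"delta_pos":[0,-0.09,-0.038],"rotation":[0,0,0]},{"grip":1,"delta_pos":[0,-0.174,-0.06],"rotation":[0,0,0]},{"grip":1,"delta_pos":[0,-0.24,-0.069],"rotation":[0,0,0]},{"grip":1,"delta_pos":[0,-0.26,-0.069],"rotation":[0,0,0]},{"grip":1,"delta_pos":[0,-0.26,-0.069],"rotation":[0,0,0]}]'
python3 -m creep '[{"grip":1,"delta_pos":[0,-0.02,0],"rotation":[0,0,0]},{"grip":1,"delta_pos":[0,-0.02,0],"rotation":[0,0,0]},{"grip":1,"delta_pos":[0,-0.02,0],"rotation":[0,0,0]}]'
```

```text
clock: 7.55
tool_pos: [0.5353, -0.1335, 0.0748]
orientation: [179.9, -0.2, -10.8]
force: [-4.3, -8.5, 13.6]
opening: 0.0086
gripper_force: 30.0
clock: 8.05
tool_pos: [0.5407, -0.1073, 0.0812]
orientation: [-180.0, -0.3, -10.8]
force: [-1.9, -2.5, 8.4]
opening: 0.0092
gripper_force: 30.0
clock: 8.35
tool_pos: [0.5407, -0.107, 0.0812]
orientation: [179.9, -0.2, -10.8]
force: [-1.2, -12.0, 8.6]
opening: 0.009
gripper_force: 30.0
```

```bash
python3 -m creep '[{"grip":1,"delta_pos":[0,-0.02,0],"rotation":[0,0,0]},{"grip":1,"delta_pos":[0,-0.02,0],"rotation":[0,0,0]},{"grip":1,"delta_pos":[0,-0.02,0],"rotation":[0,0,0]}]'; python3 -m creep '[{"grip":0.7,"delta_pos":[0,0.04,0],"rotation":[0,0,0]},{"grip":0.7,"delta_pos":[0,0.04,0],"rotation":[0,0,0]},{"grip":0.7,"delta_pos":[0,0.04,-0.3],"rotation":[0,0,0]},{"grip":0.7,"delta_pos":[0,0.04,-0.8],"rotation":[0,0,0]},{"grip":0.7,"delta_pos":[0,0.04,-0.8],"rotation":[0,0,0]}]';python3 -m creep '[{"grip":0.7,"delta_pos":[0.4,-0.3,-0.2],"rotation":[0,0,0.45]},{"grip":0.7,"delta_pos":[0.4,-0.3,-0.2],"rotation":[0,0,0.45]},{"grip":0.7,"delta_pos":[0.4,-0.3,-0.2],"rotation":[0,0,0.45]},{"grip":0.7,"delta_pos":[0.4,-0.3,-0.2],"rotation":[0,0,0.45]},{"grip":0.7,"delta_pos":[0.4,-0.3,-0.2],"rotation":[0,0,0.45]}]';python3 -m creep '[{"grip":0.7,"delta_pos":[0,0,0],"rotation":[0,0,0.45]},{"grip":0.7,"delta_pos":[0,0,0],"rotation":[0,0,0.45]},{"grip":0.7,"delta_pos":[0,0,0],"rotation":[0,0,0.45]},{"grip":0.7,"delta_pos":[0,0,0],"rotation":[0,0,0.45]},{"grip":0.7,"delta_pos":[0,0,0],"rotation":[0,0,0.45]}]';python3 -c "
from h import *
go([.6757,-.0291,.041],-101)"
```

```text
clock: 8.65
tool_pos: [0.5407, -0.1067, 0.0813]
orientation: [179.8, -0.2, -10.8]
force: [-0.2, -22.6, 8.1]
opening: 0.0088
gripper_force: 30.0
clock: 9.15
tool_pos: [0.5433, -0.1067, 0.1653]
orientation: [-179.9, -0.7, -10.7]
force: [0.8, 0.4, -0.6]
opening: 0.0265
gripper_force: 0.0
clock: 9.65
tool_pos: [0.5845, -0.0844, 0.1788]
orientation: [-179.9, -0.0, -51.6]
force: [1.0, -0.1, 0.3]
opening: 0.0266
gripper_force: 0.0
clock: 10.15
tool_pos: [0.5843, -0.0845, 0.1788]
orientation: [-179.9, 0.0, -92.2]
force: [0.8, -0.1, -0.7]
opening: 0.0262
gripper_force: 0.0
d [-0.587  -0.8901  1.3799] rot [-0.0009  0.0005  0.0983] at [ 0.5843 -0.0845  0.1788] [-179.9195    0.041   -92.1509]
```

```bash
python3 -m creep '[{"grip":0.7,"delta_pos":[-0.59,-0.89,0.3],"rotation":[0,0,0.098]},{"grip":0.7,"delta_pos":[-0.59,-0.89,0.3],"rotation":[0,0,0.098]},{"grip":0.7,"delta_pos":[-0.59,-0.89,0.3],"rotation":[0,0,0.098]},{"grip":0.7,"delta_pos":[-0.59,-0.89,0.3],"rotation":[0,0,0.098]}]';python3 -c "
from h import *
go([.6757,-.0291,.041],-101)"
```

```text
clock: 10.55
tool_pos: [0.6758, -0.0274, 0.1469]
orientation: [179.9, -0.0, -100.6]
force: [-0.4, -0.4, 0.2]
opening: 0.0265
gripper_force: 0.0
d [ 0.0166 -0.0033  1.0591] rot [ 0.0007 -0.0001  0.005 ] at [ 0.6758 -0.0274  0.1469] [ 179.9372   -0.0078 -100.554 ]
```

```bash
python3 -m creep '[{"grip":0.7,"delta_pos":[0.02,0,0.4],"rotation":[0,0,0]},{"grip":0.7,"delta_pos":[0.02,0,0.8],"rotation":[0,0,0]},{"grip":0.7,"delta_pos":[0.02,0,1],"rotation":[0,0,0]},{"grip":0.7,"delta_pos":[0.02,0,1],"rotation":[0,0,0]}]';python3 -m creep '[{"grip":1,"delta_pos":[0,0,0.04],"rotation":[0,0,0]},{"grip":1,"delta_pos":[0,0,0.04],"rotation":[0,0,0]},{"grip":1,"delta_pos":[0,0,0.04],"rotation":[0,0,0]},{"grip":1,"delta_pos":[0,0,0.04],"rotation":[0,0,0]}]'
```

```text
clock: 10.95
tool_pos: [0.6718, -0.0317, 0.0457]
orientation: [179.7, -0.1, -100.7]
force: [0.1, 0.5, -0.6]
opening: 0.0266
gripper_force: 0.0
clock: 11.35
tool_pos: [0.6753, -0.031, 0.0457]
orientation: [-179.9, 0.0, -100.7]
force: [-0.3, 0.4, 1.0]
opening: 0.009
gripper_force: 30.0
```

```bash
python3 -m creep '[{"grip":1,"delta_pos":[0,0.053,-0.081],"rotation":[0,0,0]},{"grip":1,"delta_pos":[0,0.118,-0.153],"rotation":[0,0,0]},{"grip":1,"delta_pos":[0,0.194,-0.215],"rotation":[0,0,0]},{"grip":1,"delta_pos":[0,0.269,-0.258],"rotation":[0,0,0]},{"grip":1,"delta_pos":[0,0.269,-0.258],"rotation":[0,0,0]}]'; python3 -m creep '[{"grip":1,"delta_pos":[0,0.08,-0.033],"rotation":[0,0,0]},{"grip":1,"delta_pos":[0,0.164,-0.055],"rotation":[0,0,0]},{"grip":1,"delta_pos":[0,0.25,-0.064],"rotation":[0,0,0]},{"grip":1,"delta_pos":[0,0.27,-0.064],"rotation":[0,0,0]},{"grip":1,"delta_pos":[0,0.27,-0.064],"rotation":[0,0,0]}]'
python3 -m creep '[{"grip":1,"delta_pos":[0,0.02,0],"rotation":[0,0,0]},{"grip":1,"delta_pos":[0,0.02,0],"rotation":[0,0,0]},{"grip":1,"delta_pos":[0,0.02,0],"rotation":[0,0,0]}]'
```

```text
clock: 11.85
tool_pos: [0.65, -0.0259, 0.0727]
orientation: [-179.7, 0.1, -100.6]
force: [3.2, -0.3, 3.7]
opening: 0.0099
gripper_force: 3.0
clock: 12.35
tool_pos: [0.6241, -0.0208, 0.0785]
orientation: [-179.7, 0.1, -100.6]
force: [3.2, -0.2, 7.9]
opening: 0.009
gripper_force: 30.0
clock: 12.65
tool_pos: [0.6239, -0.0207, 0.0786]
orientation: [-179.5, 0.1, -100.6]
force: [10.0, -3.5, 3.5]
opening: 0.0088
gripper_force: 30.0
```

```bash
python3 -m creep '[{"grip":1,"delta_pos":[0,0.03,0],"rotation":[0,0,0]},{"grip":1,"delta_pos":[0,0.03,0],"rotation":[0,0,0]},{"grip":1,"delta_pos":[0,0.03,0],"rotation":[0,0,0]}]'; python3 -m creep '[{"grip":0.7,"delta_pos":[0,-0.05,0],"rotation":[0,0,0]},{"grip":0.7,"delta_pos":[0,-0.05,0],"rotation":[0,0,0]},{"grip":0.7,"delta_pos":[0,-0.05,-0.3],"rotation":[0,0,0]},{"grip":0.7,"delta_pos":[0,-0.05,-0.8],"rotation":[0,0,0]},{"grip":0.7,"delta_pos":[0,-0.05,-0.8],"rotation":[0,0,0]}]';python3 -m creep '[{"grip":0.7,"delta_pos":[0,1,0],"rotation":[0,0,0]},{"grip":0.7,"delta_pos":[0,1,0],"rotation":[0,0,0]},{"grip":0.7,"delta_pos":[0,1,0],"rotation":[0,0,0]}]';python3 -m creep '[{"grip":0.7,"delta_pos":[0,0.93,0.3],"rotation":[0,0,0]},{"grip":0.7,"delta_pos":[0,0.93,0.3],"rotation":[0,0,0]},{"grip":0.7,"delta_pos":[0,0.93,0.3],"rotation":[0,0,0]}]';python3 -c "
from h import *
go([.4367,.0174,.030],-101)"
```

```text
clock: 12.95
tool_pos: [0.6237, -0.0205, 0.0788]
orientation: [-179.3, 0.1, -100.6]
force: [19.6, -8.4, -4.6]
opening: 0.0086
gripper_force: 30.0
clock: 13.45
tool_pos: [0.6241, -0.0208, 0.1625]
orientation: [-179.6, 0.1, -100.6]
force: [0.7, -0.6, 0.4]
opening: 0.0261
gripper_force: 0.0
clock: 13.75
tool_pos: [0.5157, -0.0032, 0.155]
orientation: [179.7, -0.1, -100.7]
force: [0.8, -0.5, 0.1]
opening: 0.0263
gripper_force: 0.0
clock: 14.05
tool_pos: [0.4234, 0.0127, 0.1234]
orientation: [179.5, -0.2, -100.7]
force: [0.4, 0.5, 0.8]
opening: 0.0262
gripper_force: 0.0
d [-0.0743 -0.129   0.9329] rot [ 0.005  -0.0021  0.0034] at [0.4234 0.0127 0.1234] [ 179.5469   -0.1892 -100.6927]
```

```bash
python3 -m creep '[{"grip":0.7,"delta_pos":[-0.06,-0.12,0],"rotation":[0,0,0]},{"grip":0.7,"delta_pos":[-0.06,-0.12,0.3],"rotation":[0,0,0]},{"grip":0.7,"delta_pos":[-0.06,-0.12,0.5],"rotation":[0,0,0]},{"grip":0.7,"delta_pos":[-0.06,-0.12,0.5],"rotation":[0,0,0]}]';python3 -c "
from h import *
go([.4367,.0174,.030],-101)"
```

```text
clock: 14.45
tool_pos: [0.4437, 0.0176, 0.0742]
orientation: [179.8, -0.2, -100.7]
force: [-0.7, -1.4, 0.3]
opening: 0.0264
gripper_force: 0.0
d [0.0141 0.0668 0.4419] rot [ 0.0027 -0.0018  0.0033] at [0.4437 0.0176 0.0742] [ 179.7562   -0.1593 -100.7006]
```

```bash
python3 -m creep '[{"grip":0.7,"delta_pos":[0,0,0],"rotation":[0,0,0]},{"grip":0.7,"delta_pos":[0,0,0],"rotation":[0,0,0]},{"grip":0.7,"delta_pos":[0,0,0],"rotation":[0,0,0]}]';python3 -c "
from h import *
go([.4367,.0174,.030],-101)"
```

```text
clock: 14.75
tool_pos: [0.4456, 0.0185, 0.0773]
orientation: [-179.9, 0.1, -100.7]
force: [0.0, -0.4, -0.3]
opening: 0.0265
gripper_force: 0.0
d [0.0274 0.0858 0.4728] rot [-0.0009  0.0006  0.0038] at [0.4456 0.0185 0.0773] [-179.9174    0.0565 -100.6603]
```

```bash
python3 -m creep '[{"grip":0.7,"delta_pos":[0.03,0.085,0],"rotation":[0,0,0]},{"grip":0.7,"delta_pos":[0.03,0.085,0.25],"rotation":[0,0,0]},{"grip":0.7,"delta_pos":[0.03,0.085,0.46],"rotation":[0,0,0]},{"grip":0.7,"delta_pos":[0.03,0.085,0.46],"rotation":[0,0,0]},{"grip":0.7,"delta_pos":[0.03,0.085,0.46],"rotation":[0,0,0]}]';python3 -m creep '[{"grip":1,"delta_pos":[0,0,0],"rotation":[0,0,0]},{"grip":1,"delta_pos":[0,0,0],"rotation":[0,0,0]},{"grip":1,"delta_pos":[0,0,0],"rotation":[0,0,0]},{"grip":1,"delta_pos":[0,0,0],"rotation":[0,0,0]}]'
```

```text
clock: 15.25
tool_pos: [0.4356, 0.0167, 0.0308]
orientation: [180.0, -0.0, -100.6]
force: [0.5, -0.1, 0.6]
opening: 0.0261
gripper_force: 0.0
clock: 15.65
tool_pos: [0.4359, 0.0171, 0.0308]
orientation: [-180.0, 0.0, -100.7]
force: [-2.7, 3.9, 2.1]
opening: 0.0089
gripper_force: 30.0
```

```bash
python3 -m creep '[{"grip":1,"delta_pos":[0,-0.042,-0.099],"rotation":[0,0,0]},{"grip":1,"delta_pos":[0,-0.1,-0.19],"rotation":[0,0,0]},{"grip":1,"delta_pos":[0,-0.173,-0.27],"rotation":[0,0,0]},{"grip":1,"delta_pos":[0,-0.241,-0.324],"rotation":[0,0,0]},{"grip":1,"delta_pos":[0,-0.316,-0.367],"rotation":[0,0,0]}]'; python3 -m creep '[{"grip":1,"delta_pos":[0,-0.08,-0.033],"rotation":[0,0,0]},{"grip":1,"delta_pos":[0,-0.164,-0.055],"rotation":[0,0,0]},{"grip":1,"delta_pos":[0,-0.25,-0.064],"rotation":[0,0,0]},{"grip":1,"delta_pos":[0,-0.27,-0.064],"rotation":[0,0,0]},{"grip":1,"delta_pos":[0,-0.27,-0.064],"rotation":[0,0,0]}]'
python3 -m creep '[{"grip":1,"delta_pos":[0,-0.02,0],"rotation":[0,0,0]},{"grip":1,"delta_pos":[0,-0.02,0],"rotation":[0,0,0]},{"grip":1,"delta_pos":[0,-0.02,0],"rotation":[0,0,0]}]'
```

```text
clock: 16.15
tool_pos: [0.4625, 0.011, 0.0674]
orientation: [179.6, -0.1, -100.7]
force: [-23.2, 12.7, 29.6]
opening: 0.0088
gripper_force: 30.0
clock: 16.65
tool_pos: [0.4919, 0.0055, 0.0743]
orientation: [179.8, -0.1, -100.7]
force: [-11.6, 3.7, 18.8]
opening: 0.0092
gripper_force: 30.0
clock: 16.95
tool_pos: [0.4921, 0.0053, 0.0743]
orientation: [179.7, -0.1, -100.7]
force: [-18.7, 8.3, 25.7]
opening: 0.0089
gripper_force: 30.0
```

```bash
python3 -m creep '[{"grip":1,"delta_pos":[0,-0.01,0.04],"rotation":[0,0,0]},{"grip":1,"delta_pos":[0,-0.01,0.04],"rotation":[0,0,0]},{"grip":1,"delta_pos":[0,-0.01,0.04],"rotation":[0,0,0]}]'; python3 -m creep '[{"grip":1,"delta_pos":[0,-0.01,0],"rotation":[0,0,0]},{"grip":1,"delta_pos":[0,-0.01,0],"rotation":[0,0,0]},{"grip":1,"delta_pos":[0,-0.01,0],"rotation":[0,0,0]}]'
```

```text
clock: 17.25
tool_pos: [0.4921, 0.0046, 0.0708]
orientation: [179.6, -0.2, -100.7]
force: [-24.7, 7.2, 36.4]
opening: 0.0091
gripper_force: 30.0
clock: 17.55
tool_pos: [0.4921, 0.0045, 0.0707]
orientation: [179.5, -0.2, -100.7]
force: [-28.1, 10.1, 39.7]
opening: 0.0092
gripper_force: 30.0
```

```bash
python3 -m creep '[{"grip":1,"delta_pos":[0,0.03,-0.05],"rotation":[0,0,0]},{"grip":0.7,"delta_pos":[0,0.05,-0.05],"rotation":[0,0,0]},{"grip":0.7,"delta_pos":[0,0.05,-0.05],"rotation":[0,0,0]},{"grip":0.7,"delta_pos":[0,0.05,-0.4],"rotation":[0,0,0]},{"grip":0.7,"delta_pos":[0,0.05,-0.9],"rotation":[0,0,0]}]';python3 -m creep '[{"grip":0.3,"delta_pos":[-0.8,0,-0.6],"rotation":[0,0,-0.4]},{"grip":0.3,"delta_pos":[-0.8,0,-0.6],"rotation":[0,0,-0.4]},{"grip":0.3,"delta_pos":[-0.8,0,-0.6],"rotation":[0,0,-0.4]},{"grip":0.3,"delta_pos":[-0.8,0,-0.6],"rotation":[0,0,-0.4]},{"grip":0.3,"delta_pos":[-0.8,0,-0.6],"rotation":[0,0,-0.4]}]';python3 -m creep '[{"grip":0.3,"delta_pos":[-0.6,-0.6,0],"rotation":[0,0,-0.4]},{"grip":0.3,"delta_pos":[-0.6,-0.6,0],"rotation":[0,0,-0.4]},{"grip":0.3,"delta_pos":[-0.6,-0.6,0],"rotation":[0,0,-0.4]},{"grip":0.3,"delta_pos":[-0.6,-0.6,0],"rotation":[0,0,-0.4]},{"grip":0.3,"delta_pos":[-0.6,-0.6,0],"rotation":[0,0,-0.4]}]';python3 -m creep '[{"grip":0.3,"delta_pos":[0,0,0],"rotation":[0,0,-0.4]},{"grip":0.3,"delta_pos":[0,0,0],"rotation":[0,0,-0.4]},{"grip":0.3,"delta_pos":[0,0,0],"rotation":[0,0,-0.4]},{"grip":0.3,"delta_pos":[0,0,0],"rotation":[0,0,-0.4]},{"grip":0.3,"delta_pos":[0,0,0],"rotation":[0,0,-0.4]}]'
python3 - <<'E'
from h import *
T=snap("top","pics/t2.png");S=snap("scene","pics/s2.png")
# bars
for nm,s,roi in(("top",T,(230,190,365,305)),("scene",S,(245,170,390,275))):
    for c,a,r,_ in comps(s,[0,0,150],[180,70,255],roi,20): print(nm,c,a,[np.round(v,1) for v in r])
for nm,s,roi in(("top",T,(110,215,220,312)),("scene",S,(340,150,460,215))):
    c=max(comps(s,[85,90,60],[100,255,255],roi),key=lambda c:c[1])
    print(nm,c[:3],cv2.approxPolyDP(cv2.convexHull(c[3].astype(np.float32)),2.,True)[:,0].tolist())
    if nm=="top":
        P=np.array([onz(T,p,.034)[:2] for p in c[3]],np.float32); print(cv2.minAreaRect(P))
L=np.vstack([np.hstack([cv2.resize(S["color"][160:280,240:400],(400,300)),cv2.resize(T["color"][185:310,225:370],(348,300))]),np.hstack([cv2.resize(S["color"][140:230,340:460],(400,300)),cv2.resize(T["color"][215:315,105:221],(348,300))])])
cv2.imwrite("pics/b.png",L[:,:,::-1]); go([.45,.34,.2],6)
E
```

```text
clock: 18.05
tool_pos: [0.4916, 0.0056, 0.1588]
orientation: [179.8, -0.2, -100.7]
force: [1.3, 0.2, -0.0]
opening: 0.0257
gripper_force: 0.0
clock: 18.55
tool_pos: [0.508, 0.0852, 0.2203]
orientation: [-179.9, -0.0, -64.4]
force: [-0.2, 0.9, 0.3]
opening: 0.0587
gripper_force: 0.0
clock: 19.05
tool_pos: [0.5362, 0.1647, 0.2193]
orientation: [180.0, -0.0, -28.6]
force: [0.4, -0.5, 0.1]
opening: 0.0613
gripper_force: 0.0
clock: 19.55
tool_pos: [0.5361, 0.1643, 0.2197]
orientation: [180.0, -0.0, 7.2]
force: [0.3, -0.6, 0.1]
opening: 0.0614
gripper_force: 0.0
top [300.0984 223.1066] 122 [array([300.3, 223.2]), array([31.6,  3.7]), np.float64(11.3)]
top [296.8546 250.8825] 2690 [array([297.3, 251.8]), array([76.7, 51.2]), np.float64(11.3)]
top [258.2222 234.0556] 72 [array([258.1, 234.6]), array([ 3.9, 18.8]), np.float64(11.3)]
scene [305.8962 202.5755] 106 [array([305.4, 202.6]), array([ 3.4, 30.1]), np.float64(76.0)]
scene [355.1481 210.5926] 54 [array([355. , 210.5]), array([14.8,  3.5]), np.float64(45.0)]
scene [314.0079 228.3047] 1142 [array([311.3, 229.8]), array([30.8, 78.2]), np.float64(84.7)]
top (array([170.1053, 302.8842]), np.int32(95), ((169.48001098632812, 304.1400146484375), (8.400001525878906, 18.600004196166992), 53.130104064941406)) [[175.0, 296.0], [174.0, 306.0], [160.0, 307.0]]
((0.40935570001602173, 0.3315613269805908), (0.022588325664401054, 0.04948871582746506), 37.12577438354492)
scene (array([389.5348, 172.5891]), np.int32(460), ((389.3153991699219, 171.82305908203125), (31.628854751586914, 17.240827560424805), 29.744882583618164)) [[375.0, 165.0], [387.0, 161.0], [403.0, 170.0], [400.0, 185.0], [376.0, 174.0]]
d [-0.6399 -1.8479  0.1958] rot [ 0.     -0.0002  0.011 ] at [0.536  0.1644 0.2196] [179.9988  -0.0167   6.9867]
```

View pics/b.png

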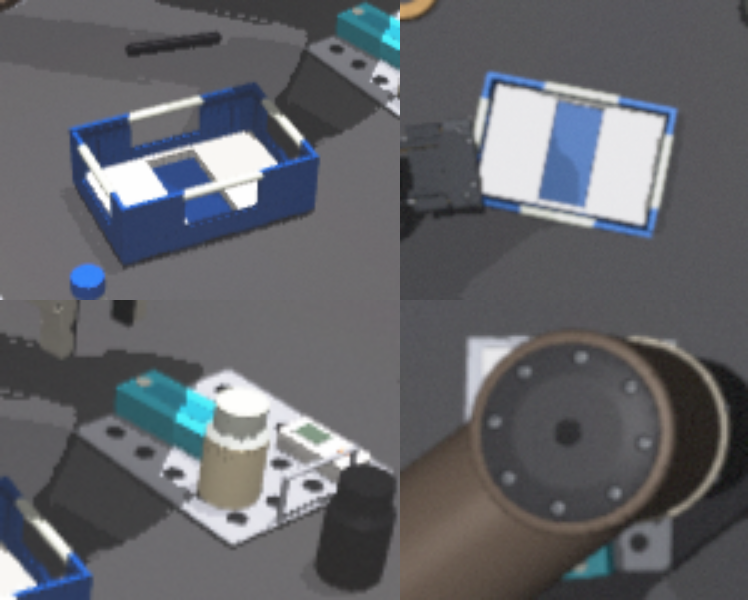

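The four walls stand upright, and in the scene view the brick has not moved (389,172). The arm hides it in the top view, so I check its height from the first images.

Run:
```python
from h import *
class D(dict):pass
T=snap("top");S=snap("scene")
for a,b in(((175,305),(375,165)),((156,308),(387,161)),((171,266),(403,170))): print(tri(T,a,S,b))
G=cv2.imread("pics/top0.png");H=cv2.cvtColor(G,cv2.COLOR_BGR2HSV);T["hsv"]=H
c=max(comps(T,[85,90,60],[100,255,255],(110,215,220,312)),key=lambda c:c[1])
for m in(0,.5): print(cv2.minAreaRect(np.array([onz(T,p,.034)[:2] for p in c[3]],np.float32)))
print(onz(T,c[0],.034))
# logger, jar caps from first pictures
print("logger",[ (np.round(x[0],1),x[1],x[2]) for x in comps(T,[0,0,215],[180,40,255],(120,225,200,312),30)])
```

```text
(array([0.4087, 0.3158, 0.0411]), np.float64(0.0014068465227311026))
(array([0.4006, 0.3703, 0.0326]), np.float64(0.0028422252824754878))
(array([0.5154, 0.32  , 0.0759]), np.float64(0.00452161054781406))
((0.45560240745544434, 0.3472459018230438), (0.11108504980802536, 0.056052159518003464), 4.891166687011719)
((0.45560240745544434, 0.3472459018230438), (0.11108504980802536, 0.056052159518003464), 4.891166687011719)
[0.457  0.3471 0.034 ]
logger [(array([191.6, 233.8]), np.int32(36), ((191.0, 235.0), (10.0, 6.0), 90.0)), (array([138.2, 242.4]), np.int32(173), ((138.5, 245.5), (27.0, 11.0), 90.0)), (array([167.8, 248.1]), np.int32(202), ((168.0, 248.0), (14.0, 16.0), 90.0))]
```

```bash
python3 -m creep '[{"grip":0.18,"delta_pos":[-0.3,-0.92,0],"rotation":[0,0,0.016]},{"grip":0.18,"delta_pos":[-0.3,-0.92,0],"rotation":[0,0,0.016]},{"grip":0.18,"delta_pos":[-0.3,-0.92,0],"rotation":[0,0,0.016]}]'>/dev/null; python3 -m creep '[{"grip":0.18,"delta_pos":[-0.3,-0.92,0.5],"rotation":[0,0,0]},{"grip":0.18,"delta_pos":[-0.3,-0.92,0.5],"rotation":[0,0,0]},{"grip":0.18,"delta_pos":[-0.3,-0.92,0.5],"rotation":[0,0,0]},{"grip":0.18,"delta_pos":[-0.3,-0.92,0.5],"rotation":[0,0,0]},{"grip":0.18,"delta_pos":[-0.3,-0.92,0.5],"rotation":[0,0,0]}]'
python3 - <<'E'
from h import *
S=snap("scene");c=max(comps(S,[85,90,60],[100,255,255],(340,150,460,215)),key=lambda c:c[1]);print(c[:3])
cv2.imwrite("pics/c.png",cv2.resize(S["color"][120:220,340:470],(650,500))[:,:,::-1])
go([.456,.347,.043],5.5)
E
```

```text
clock: 20.55
tool_pos: [0.4555, 0.3402, 0.1699]
orientation: [180.0, -0.0, 5.8]
force: [0.2, -0.1, 0.3]
opening: 0.0719
gripper_force: 0.0
(array([389.5794, 172.6689]), np.int32(447), ((388.8000183105469, 171.9000244140625), (30.857736587524414, 16.994115829467773), 26.56505012512207))
d [ 0.0093 -0.0695  1.2715] rot [-0.0002 -0.0004  0.0034] at [0.4557 0.3399 0.1701] [-179.9785   -0.0372    5.8068]
```

View pics/c.png

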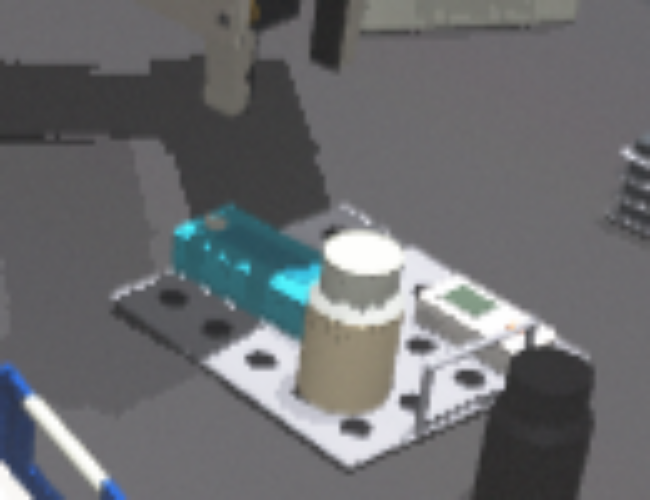

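The gripper is over the brick at crop (250,265), with fingers clear of the jar (350,300). I go down and grip.

```bash
python3 -m creep '[{"grip":0.18,"delta_pos":[0.01,-0.07,0.4],"rotation":[0,0,0]},{"grip":0.18,"delta_pos":[0.01,-0.07,0.7],"rotation":[0,0,0]},{"grip":0.18,"delta_pos":[0.01,-0.07,0.7],"rotation":[0,0,0]},{"grip":0.18,"delta_pos":[0.01,-0.07,0.7],"rotation":[0,0,0]}]'; python3 -m creep '[{"grip":0.18,"delta_pos":[0,0,0.3],"rotation":[0,0,0]},{"grip":0.18,"delta_pos":[0,0,0.57],"rotation":[0,0,0]},{"grip":0.18,"delta_pos":[0,0,0.57],"rotation":[0,0,0]},{"grip":0.18,"delta_pos":[0,0,0.57],"rotation":[0,0,0]},{"grip":0.18,"delta_pos":[0,0,0.57],"rotation":[0,0,0]}]';  python3 -m creep '[{"grip":0.6,"delta_pos":[0,0,0],"rotation":[0,0,0]},{"grip":0.6,"delta_pos":[0,0,0],"rotation":[0,0,0]},{"grip":0.6,"delta_pos":[0,0,0],"rotation":[0,0,0]},{"grip":0.6,"delta_pos":[0,0,0],"rotation":[0,0,0]}]'
```

```text
clock: 21.0
tool_pos: [0.4562, 0.3469, 0.1004]
orientation: [180.0, -0.0, 5.8]
force: [0.7, -0.9, 0.8]
opening: 0.0719
gripper_force: 0.0
clock: 21.5
tool_pos: [0.4565, 0.3487, 0.0449]
orientation: [-179.9, -0.1, 5.9]
force: [-0.8, -0.2, -0.1]
opening: 0.0717
gripper_force: 0.0
clock: 21.9
tool_pos: [0.4556, 0.3481, 0.0431]
orientation: [-179.9, -0.0, 5.9]
force: [-2.0, 0.1, 4.1]
opening: 0.0499
gripper_force: 30.0
```

```bash
python3 -m creep '[{"grip":0.6,"delta_pos":[0,0,-0.3],"rotation":[0,0,0]},{"grip":0.6,"delta_pos":[0,0,-0.6],"rotation":[0,0,0]},{"grip":0.6,"delta_pos":[0,0,-1],"rotation":[0,0,0]},{"grip":0.6,"delta_pos":[0,0,-1],"rotation":[0,0,0]}]'; python3 -m creep '[{"grip":0.6,"delta_pos":[0.1,0.4,-0.2],"rotation":[0,0,0.09]},{"grip":0.6,"delta_pos":[0.3,0.8,-0.3],"rotation":[0,0,0.18]},{"grip":0.6,"delta_pos":[0.3,1,-0.3],"rotation":[0,0,0.187]},{"grip":0.6,"delta_pos":[0.3,1,-0.3],"rotation":[0,0,0.187]}]'; python3 -c "
from h import *
go([.5585,-.0063,.17],-11)"
```

```text
clock: 22.3
tool_pos: [0.4573, 0.3498, 0.1477]
orientation: [-179.7, -0.4, 6.0]
force: [0.7, 1.1, -1.7]
opening: 0.0499
gripper_force: 30.0
clock: 22.7
tool_pos: [0.4951, 0.2484, 0.1718]
orientation: [179.9, 0.1, -11.1]
force: [0.3, -0.5, -2.5]
opening: 0.0497
gripper_force: 30.0
d [1.1122 2.3775 0.0193] rot [ 0.0006  0.0008 -0.0011] at [0.4951 0.2484 0.1718] [179.944    0.0715 -11.101 ]
```

```bash
python3 -m creep '[{"grip":0.6,"delta_pos":[0.18,0.4,0],"rotation":[0,0,0]},{"grip":0.6,"delta_pos":[0.37,0.79,0],"rotation":[0,0,0]},{"grip":0.6,"delta_pos":[0.37,0.79,0],"rotation":[0,0,0]}]'>/dev/null; python3 -m creep '[{"grip":0.6,"delta_pos":[0.18,0.4,0],"rotation":[0,0,0]},{"grip":0.6,"delta_pos":[0.37,0.79,0],"rotation":[0,0,0]},{"grip":0.6,"delta_pos":[0.37,0.79,0],"rotation":[0,0,0]}]'>/dev/null; python3 -m creep '[{"grip":0.6,"delta_pos":[0.18,0.4,0],"rotation":[0,0,0]},{"grip":0.6,"delta_pos":[0.37,0.79,0],"rotation":[0,0,0]},{"grip":0.6,"delta_pos":[0.37,0.79,0],"rotation":[0,0,0]},{"grip":0.6,"delta_pos":[0.37,0.79,0],"rotation":[0,0,0]},{"grip":0.6,"delta_pos":[0.37,0.79,0],"rotation":[0,0,0]}]'
python3 - <<'E'
from h import *
go([.5585,-.0063,.17],-11)
T=snap("top");S=snap("scene")
for nm,s,roi in(("top",T,(200,170,400,320)),("scene",S,(200,120,460,300))):
    for c in comps(s,[85,90,50],[100,255,255],roi,20): print(nm,c[0],c[1],c[2],cv2.approxPolyDP(cv2.convexHull(c[3].astype(np.float32)),2.,True)[:,0].tolist())
L=np.hstack([cv2.resize(S["color"][130:280,240:400],(400,375)),cv2.resize(T["color"][170:310,225:370],(388,375))])
cv2.imwrite("pics/d.png",L[:,:,::-1])
E
```

```text
clock: 23.8
tool_pos: [0.5592, -0.0016, 0.1719]
orientation: [180.0, 0.0, -10.9]
force: [0.2, 0.3, -1.6]
opening: 0.0497
gripper_force: 30.0
d [0.0019 0.0471 0.0193] rot [0.0001 0.0005 0.0012] at [ 0.5592 -0.0016  0.1719] [179.9924   0.043  -10.8904]
scene [323.0486 193.9116] 679 ((321.5176696777344, 194.27061462402344), (37.96282958984375, 23.428489685058594), 49.398704528808594) [[316.0, 174.0], [319.0, 174.0], [338.0, 196.0], [337.0, 206.0], [320.0, 210.0], [310.0, 198.0], [312.0, 180.0]]
```

View pics/d.png

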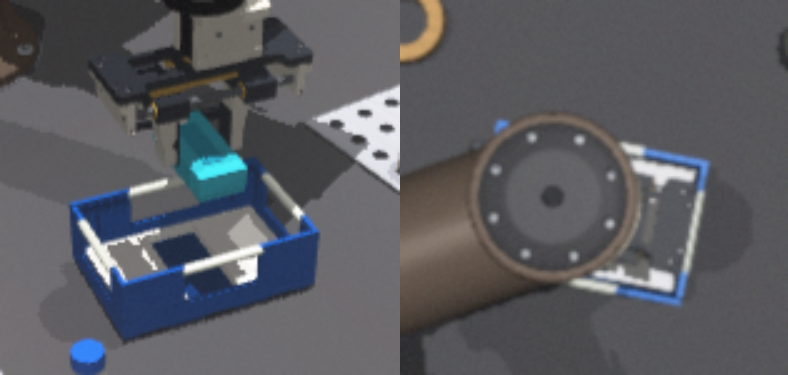

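The brick hangs level over the crate; in the scene crop its far end is at (218,175). I check its offset in the grip with the scene rays.

Run:
```python
from h import *
S=snap("scene");o=ctrl.get_obs();p=o["tool_pos"];v=np.array([.9816,-.1908,0]);u=np.array([.1908,.9816,0])
b=p[2]-.0371
for px,z in(((320.5,210.5),b),((337.5,206.5),b),((338.5,196),b+.028),((310,198),b+.02)):
    X=onz(S,px,z); print(px,(X-p)@v*1e3,(X-p)@u*1e3)
for x in(53.5,55):
  for y in(-25,25):
    for z in (0,.028): print(x,y,z,proj(S,p+v*x/1e3+u*y/1e3+np.array([0,0,b+z-p[2]])).round(1))
go([.5583,-.0063,.17],-11)
```

```text
(320.5, 210.5) 53.29154821656115 -20.31641447662533
(337.5, 206.5) 54.726233340789584 23.319360927877945
(338.5, 196) 52.56627428268882 25.673008513067845
(310, 198) 23.113948592384475 -33.92462047603301
53.5 -25 0 [318.7 211. ]
53.5 -25 0.028 [319.  201.2]
53.5 25 0 [337.9 206.1]
53.5 25 0.028 [338.4 196.3]
55 -25 0 [319.  211.4]
55 -25 0.028 [319.2 201.5]
55 25 0 [338.2 206.4]
55 25 0.028 [338.7 196.6]
d [-0.001   0.0506  0.0239] rot [-0.      0.0001  0.0019] at [ 0.5594 -0.0013  0.1724] [-179.996     0.0048  -10.8326]
```

```bash
python3 -m creep '[{"grip":0.6,"delta_pos":[0,0.05,0.3],"rotation":[0,0,0.002]},{"grip":0.6,"delta_pos":[0,0.05,0.6],"rotation":[0,0,0.002]},{"grip":0.6,"delta_pos":[0,0.05,0.95],"rotation":[0,0,0.002]},{"grip":0.6,"delta_pos":[0,0.05,0.95],"rotation":[0,0,0.002]},{"grip":0.6,"delta_pos":[0,0.05,0.95],"rotation":[0,0,0.002]}]';python3 -m creep '[{"grip":0.6,"delta_pos":[0,0,0],"rotation":[0,0,0]},{"grip":0.6,"delta_pos":[0,0,0],"rotation":[0,0,0]},{"grip":0.6,"delta_pos":[0,0,0],"rotation":[0,0,0]}]'; python3 -c "
from h import *
go([.5583,-.0063,.0451],-11)"
```

```text
clock: 24.45
tool_pos: [0.5586, -0.007, 0.0778]
orientation: [179.9, 0.0, -11.0]
force: [1.0, -0.2, -0.7]
opening: 0.0496
gripper_force: 30.0
clock: 24.75
tool_pos: [0.5593, -0.0072, 0.0789]
orientation: [-179.9, -0.1, -11.1]
force: [-0.4, 0.6, -2.4]
opening: 0.0497
gripper_force: 30.0
d [-0.0119 -0.0063  0.3379] rot [-0.0007 -0.0014 -0.0011] at [ 0.5593 -0.0072  0.0789] [-179.934    -0.1236  -11.1022]
```

```bash
python3 -m creep '[{"grip":0.6,"delta_pos":[-0.01,-0.005,0.1],"rotation":[0,0,0]},{"grip":0.6,"delta_pos":[-0.01,-0.005,0.2],"rotation":[0,0,0]},{"grip":0.6,"delta_pos":[-0.01,-0.005,0.25],"rotation":[0,0,0]},{"grip":0.6,"delta_pos":[-0.01,-0.005,0.25],"rotation":[0,0,0]},{"grip":0.6,"delta_pos":[-0.01,-0.005,0.25],"rotation":[0,0,0]}]';python3 -m creep '[{"grip":0.6,"delta_pos":[0,0,0.04],"rotation":[0,0,0]},{"grip":0.6,"delta_pos":[0,0,0.09],"rotation":[0,0,0]},{"grip":0.6,"delta_pos":[0,0,0.09],"rotation":[0,0,0]},{"grip":0.6,"delta_pos":[0,0,0.09],"rotation":[0,0,0]}]'
```

```text
clock: 25.25
tool_pos: [0.5576, -0.0069, 0.0521]
orientation: [180.0, 0.0, -11.1]
force: [-0.3, 0.1, -1.8]
opening: 0.0498
gripper_force: 30.0
clock: 25.65
tool_pos: [0.5584, -0.0067, 0.0444]
orientation: [-180.0, -0.1, -11.1]
force: [-1.1, -0.6, 6.5]
opening: 0.0498
gripper_force: 30.0
```

```bash
python3 -m creep '[{"grip":0.3,"delta_pos":[0,0,0],"rotation":[0,0,0]},{"grip":0.3,"delta_pos":[0,0,0],"rotation":[0,0,0]},{"grip":0.3,"delta_pos":[0,0,-0.2],"rotation":[0,0,0]},{"grip":0.3,"delta_pos":[0,0,-0.6],"rotation":[0,0,0]},{"grip":0.3,"delta_pos":[0,0,-1],"rotation":[0,0,0]}]';python3 -m creep '[{"grip":0.3,"delta_pos":[0,0.5,-0.5],"rotation":[0,0,0]},{"grip":0.3,"delta_pos":[0,1,-0.5],"rotation":[0,0,0]},{"grip":0.3,"delta_pos":[0,1,-0.5],"rotation":[0,0,0]}]';python3 -m creep '[{"grip":0.3,"delta_pos":[0,1,0],"rotation":[0,0,0]},{"grip":0.3,"delta_pos":[0,1,0],"rotation":[0,0,0]},{"grip":0.3,"delta_pos":[0,1,0],"rotation":[0,0,0]}]'
python3 - <<'E'
from h import *
T=snap("top");S=snap("scene")
for nm,s,roi in(("top",T,(110,215,400,320)),("scene",S,(200,120,460,300))):
    for c in comps(s,[85,90,50],[100,255,255],roi,60): print(nm,c[0],c[1],c[2])
c=max(comps(T,[85,90,50],[100,255,255],(230,170,400,320),60),key=lambda c:c[1])
P=np.array([onz(T,p,.036)[:2] for p in c[3]],np.float32);r=cv2.minAreaRect(P);print("brick",r)
L=np.vstack([np.hstack([cv2.resize(S["color"][160:280,240:400],(400,300)),cv2.resize(T["color"][185:310,225:370],(348,300))]),np.hstack([cv2.resize(S["color"][150:230,360:467],(400,300)),cv2.resize(T["color"][215:300,115:214],(348,300))])])
cv2.imwrite("pics/e.png",L[:,:,::-1]);cv2.imwrite("pics/t3.png",T["color"][:,:,::-1]);cv2.imwrite("pics/s3.png",S["color"][:,:,::-1]);
E
```

```text
clock: 26.15
tool_pos: [0.5571, -0.007, 0.1439]
orientation: [179.9, 0.1, -11.1]
force: [1.6, 0.2, 0.4]
opening: 0.0613
gripper_force: 0.0
clock: 26.45
tool_pos: [0.5383, -0.1073, 0.1956]
orientation: [-180.0, -0.2, -11.2]
force: [0.4, -0.3, -0.5]
opening: 0.0611
gripper_force: 0.0
clock: 26.75
tool_pos: [0.5174, -0.2072, 0.1929]
orientation: [180.0, 0.1, -11.4]
force: [-0.2, 0.6, 0.3]
opening: 0.0614
gripper_force: 0.0
top [298.2745 232.5033] 153 ((298.5, 231.5), (19.0, 9.0), 0.0)
scene [312.2979 226.3936] 376 ((312.70001220703125, 225.60003662109375), (19.922346115112305, 24.349536895751953), 71.56504821777344)
scene [323.3297 241.5714] 182 ((323.34906005859375, 241.47169494628906), (9.0657958984375, 20.46672248840332), 74.05460357666016)
brick ((0.6051591038703918, -0.014073086902499199), (0.024319173768162727, 0.05126333236694336), 0.1201077401638031)
```

View pics/e.png

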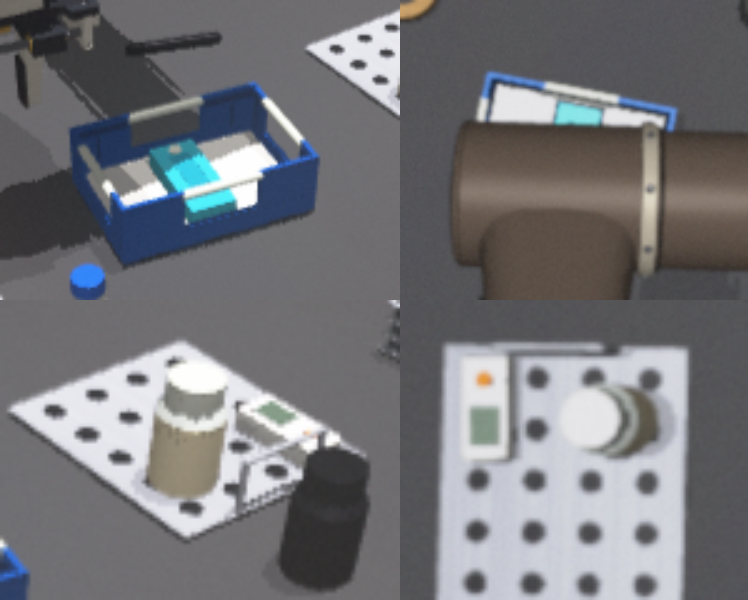

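The brick sits in the pocket, level with the crate; the logger at crop (486,407) and the jar on the emptied rack are clear to see. I measure both.

Run:
```python
from h import *
T=snap("top");S=snap("scene")
for n,s in(("t3",T),("s3",S)):
    s["color"]=cv2.imread(f"pics/{n}.png")[:,:,::-1].copy(); s["hsv"]=cv2.cvtColor(s["color"],cv2.COLOR_RGB2HSV)
g={}
for nm,s,roi in(("top",T,(125,225,150,265)),("scene",S,(420,170,460,215))):
    k=[c for c in comps(s,[40,25,60],[95,150,190],roi,8)]; 
    for c in k: print(nm,"green",c[:3])
    g[nm]=max(k,key=lambda c:c[1])[0]
    for c in comps(s,[5,100,120],[22,255,255],roi,2): print(nm,"orange",c[:2])
print("display",tri(T,g["top"],S,g["scene"]))
print("top gray row", T["color"][247,126:156].tolist())
for lo in (215,222,230):
  for c in comps(T,[0,0,lo],[180,12,255],(125,222,200,270),20): print(lo,c[:3], onz(T,c[2][0],.026)[:2])
for c in comps(S,[0,0,215],[180,30,255],(395,155,430,200),20): print("S cap",c[:3])
```

```text
top green (array([138.4286, 250.1786]), np.int32(56), ((138.5, 250.5), (9.0, 5.0), 90.0))
top orange (array([138.3636, 237.0909]), np.int32(11))
scene green (array([433.3793, 179.6552]), np.int32(29), ((433.4000549316406, 179.70001220703125), (8.497057914733887, 3.5777084827423096), 26.56505012512207))
display (array([0.554 , 0.4186, 0.029 ]), np.float64(2.530790959695912e-05))
top gray row [[104, 104, 109], [158, 160, 168], [195, 198, 208], [200, 203, 214], [194, 198, 209], [196, 199, 210], [212, 214, 217], [222, 222, 224], [203, 208, 208], [143, 156, 146], [131, 147, 135], [128, 146, 132], [129, 146, 132], [128, 147, 132], [130, 149, 132], [129, 149, 133], [144, 158, 147], [194, 198, 197], [224, 224, 225], [195, 195, 195], [113, 113, 113], [117, 117, 121], [152, 154, 159], [181, 183, 193], [203, 206, 216], [206, 207, 217], [200, 203, 214], [202, 206, 215], [200, 204, 211], [203, 205, 214]]
215 (array([137.6272, 242.9912]), np.int32(228), ((138.0, 245.0), (28.0, 12.0), 90.0)) [0.5681 0.4211]
215 (array([189.25  , 235.2903]), np.int32(124), ((187.0, 238.0), (16.0, 16.0), 90.0)) [0.58
[... 344 characters left out ...]
67]), np.int32(60), ((189.0, 237.0), (14.0, 10.0), 90.0)) [0.5901 0.2834]
222 (array([138.1893, 242.7041]), np.int32(169), ((138.5, 245.5), (27.0, 11.0), 90.0)) [0.5667 0.4198]
222 (array([167.8259, 248.1095]), np.int32(201), ((168.0, 248.0), (14.0, 16.0), 90.0)) [0.5601 0.3399]
230 (array([138.6282, 237.8846]), np.int32(78), ((138.5, 237.5), (11.0, 9.0), 90.0)) [0.5884 0.4201]
230 (array([168.2222, 248.3025]), np.int32(162), ((168.25, 248.25001525878906), (13.435027122497559, 14.142135620117188), 45.0)) [0.5594 0.3392]
S cap (array([410.7135, 177.1959]), np.int32(541), ((412.0, 180.5), (37.0, 34.0), 90.0))
S cap (array([427.8571, 196.5238]), np.int32(21), ((427.5, 196.0), (6.0, 3.0), 90.0))
```

Run:
```python
from h import *
T=snap("top");S=snap("scene")
for p in((168.2,248.2),(168.9,248.4)): print(tri(T,p,S,(412,170.3)), onz(T,p,.098))
print("logger",onz(T,(138.5,245.5),.026),onz(T,(138.43,250.18),.026)-onz(T,(138.36,237.09),.026))
print("row248",S["color"][160:185,412,:].mean(1).round().tolist()); print("T row",T["color"][248,155:185].mean(1).round().tolist(),"T col",T["color"][234:264,168].mean(1).round().tolist())
print("S row170",S["color"][170,398:428].mean(1).round().tolist())
go([.55,.325,.2],0)
```

```text
(array([0.5582, 0.3169, 0.0985]), np.float64(0.0006287949792066599)) [0.5586 0.3175 0.098 ]
(array([0.5582, 0.3157, 0.0988]), np.float64(0.0001964616948356978)) [0.5581 0.3158 0.098 ]
logger [0.5667 0.4198 0.026 ] [-0.0355 -0.0007  0.    ]
row248 [113.0, 112.0, 141.0, 216.0, 233.0, 234.0, 247.0, 253.0, 253.0, 253.0, 253.0, 253.0, 253.0, 253.0, 244.0, 135.0, 137.0, 137.0, 136.0, 133.0, 131.0, 131.0, 173.0, 236.0, 239.0]
T row [169.0, 194.0, 205.0, 209.0, 211.0, 219.0, 227.0, 229.0, 229.0, 230.0, 230.0, 230.0, 230.0, 230.0, 229.0, 230.0, 230.0, 231.0, 231.0, 230.0, 229.0, 222.0, 178.0, 103.0, 90.0, 128.0, 160.0, 134.0, 90.0, 82.0] T col [168.0, 115.0, 85.0, 80.0, 96.0, 155.0, 215.0, 229.0, 229.0, 230.0, 230.0, 230.0, 229.0, 230.0, 230.0, 231.0, 230.0, 230.0, 231.0, 231.0, 229.0, 228.0, 207.0, 173.0, 192.0, 211.0, 215.0, 214.0, 203.0, 152.0]
S row170 [90.0, 185.0, 235.0, 235.0, 233.0, 232.0, 211.0, 252.0, 253.0, 254.0, 253.0, 253.0, 253.0, 253.0, 253.0, 254.0, 253.0, 253.0, 253.0, 253.0, 253.0, 253.0, 247.0, 234.0, 234.0, 217.0, 171.0, 130.0, 112.0, 112.0]
d [-0.7084 -5.231  -0.0666] rot [-0.      0.0001 -0.1226] at [ 0.5194 -0.202   0.1933] [-179.9972    0.0079  -11.0309]
```

```bash
python3 -m creep '[{"grip":0.34,"delta_pos":[0,-1,0],"rotation":[0,0,-0.123]},{"grip":0.34,"delta_pos":[0,-1,0],"rotation":[0,0,-0.123]},{"grip":0.34,"delta_pos":[0,-1,0],"rotation":[0,0,-0.123]}]'>/dev/null; python3 -m creep '[{"grip":0.34,"delta_pos":[0,-1,0],"rotation":[0,0,0]},{"grip":0.34,"delta_pos":[0,-1,0],"rotation":[0,0,0]},{"grip":0.34,"delta_pos":[0,-1,0],"rotation":[0,0,0]}]'>/dev/null;python3 -m creep '[{"grip":0.34,"delta_pos":[0,-1,0],"rotation":[0,0,0]},{"grip":0.34,"delta_pos":[0,-1,0],"rotation":[0,0,0]},{"grip":0.34,"delta_pos":[0,-1,0],"rotation":[0,0,0]}]'>/dev/null;python3 -m creep '[{"grip":0.34,"delta_pos":[0.1,-1,0],"rotation":[0,0,0]},{"grip":0.34,"delta_pos":[0.1,-1,0],"rotation":[0,0,0]},{"grip":0.34,"delta_pos":[0.1,-1,0],"rotation":[0,0,0]}]'>/dev/null;python3 -m creep '[{"grip":0.34,"delta_pos":[0.1,-1,0],"rotation":[0,0,0]},{"grip":0.34,"delta_pos":[0.1,-1,0],"rotation":[0,0,0]},{"grip":0.34,"delta_pos":[0.1,-1,0],"rotation":[0,0,0]},{"grip":0.34,"delta_pos":[0.1,-1,0],"rotation":[0,0,0]},{"grip":0.34,"delta_pos":[0.1,-1,0],"rotation":[0,0,0]}]'; python3 -c "
from h import *
go([.5585,.3163,.090],0)"
```

```text
clock: 28.75
tool_pos: [0.5583, 0.2945, 0.1932]
orientation: [180.0, 0.0, -0.0]
force: [-0.6, -0.1, 0.3]
opening: 0.0579
gripper_force: 0.0
d [ 0.003  -0.2183  1.0317] rot [ 0.0004  0.0004 -0.0003] at [0.5583 0.2945 0.1932] [179.9669   0.0388  -0.0226]
```

```bash
python3 -m creep '[{"grip":0.34,"delta_pos":[0,-0.22,0.3],"rotation":[0,0,0]},{"grip":0.34,"delta_pos":[0,-0.22,0.5],"rotation":[0,0,0]},{"grip":0.34,"delta_pos":[0,-0.22,0.8],"rotation":[0,0,0]},{"grip":0.34,"delta_pos":[0,-0.22,1],"rotation":[0,0,0]},{"grip":0.34,"delta_pos":[0,-0.22,1],"rotation":[0,0,0]}]'; python3 -m creep '[{"grip":0.34,"delta_pos":[0,0,0],"rotation":[0,0,0]},{"grip":0.34,"delta_pos":[0,0,0],"rotation":[0,0,0]},{"grip":0.7,"delta_pos":[0,0,0],"rotation":[0,0,0]},{"grip":0.7,"delta_pos":[0,0,0],"rotation":[0,0,0]},{"grip":0.7,"delta_pos":[0,0,0],"rotation":[0,0,0]}]'
```

```text
clock: 29.25
tool_pos: [0.5574, 0.3148, 0.0909]
orientation: [179.8, 0.2, -0.1]
force: [-0.3, -0.1, -0.2]
opening: 0.0578
gripper_force: 0.0
clock: 29.75
tool_pos: [0.559, 0.3172, 0.0944]
orientation: [-180.0, -0.1, -0.0]
force: [-1.2, -1.4, 2.7]
opening: 0.0436
gripper_force: 30.0
```

```bash
python3 -m creep '[{"grip":0.7,"delta_pos":[0,0,-0.25],"rotation":[0,0,0]},{"grip":0.7,"delta_pos":[0,0,-0.25],"rotation":[0,0,0]},{"grip":0.7,"delta_pos":[-0.3,0,-0.25],"rotation":[0,0,0]},{"grip":0.7,"delta_pos":[-0.65,0,-0.25],"rotation":[0,0,0]},{"grip":0.7,"delta_pos":[-1,0,-0.25],"rotation":[0,0,0]}]'; python3 -m creep '[{"grip":0.7,"delta_pos":[0,0,0],"rotation":[0,0,0]},{"grip":0.7,"delta_pos":[0,0,0],"rotation":[0,0,0]},{"grip":0.7,"delta_pos":[0,0,0.15],"rotation":[0,0,0]},{"grip":0.7,"delta_pos":[0,0,0.15],"rotation":[0,0,0]},{"grip":0.7,"delta_pos":[0,0,0.15],"rotation":[0,0,0]}]'
```

```text
clock: 30.25
tool_pos: [0.4572, 0.3165, 0.1173]
orientation: [180.0, 0.1, -0.1]
force: [-1.1, 0.4, -2.8]
opening: 0.0434
gripper_force: 30.0
clock: 30.75
tool_pos: [0.4591, 0.3169, 0.103]
orientation: [179.9, 0.0, -0.1]
force: [-0.4, -0.2, -3.1]
opening: 0.0434
gripper_force: 30.0
```

```bash
python3 -m creep '[{"grip":0.7,"delta_pos":[0,0,0.05],"rotation":[0,0,0]},{"grip":0.7,"delta_pos":[0,0,0.088],"rotation":[0,0,0]},{"grip":0.7,"delta_pos":[0,0,0.088],"rotation":[0,0,0]},{"grip":0.7,"delta_pos":[0,0,0.088],"rotation":[0,0,0]}]'; python3 -m creep '[{"grip":0.34,"delta_pos":[0,0,0],"rotation":[0,0,0]},{"grip":0.34,"delta_pos":[0,0,0],"rotation":[0,0,0]},{"grip":0.34,"delta_pos":[0,0,-0.2],"rotation":[0,0,0]},{"grip":0.34,"delta_pos":[0,0,-0.6],"rotation":[0,0,0]},{"grip":0.34,"delta_pos":[0,0,-0.6],"rotation":[0,0,0]}]'; python3 -m creep '[{"grip":0.4,"delta_pos":[0.5,-0.5,0],"rotation":[0,0,0]},{"grip":0.4,"delta_pos":[1,-1,0],"rotation":[0,0,0]},{"grip":0.4,"delta_pos":[1,-1,0],"rotation":[0,0,0]},{"grip":0.4,"delta_pos":[1,-1,0],"rotation":[0,0,0]},{"grip":0.4,"delta_pos":[1,-1,0],"rotation":[0,0,0]}]';python3 -c "
from h import *
go([.5667,.4198,.033],0)
S=snap('scene');cv2.imwrite('pics/f.png',cv2.resize(S['color'][120:220,340:470],(650,500))[:,:,::-1])"
```

```text
clock: 31.15
tool_pos: [0.4587, 0.3171, 0.0946]
orientation: [180.0, 0.0, -0.1]
force: [-0.1, -0.2, -2.9]
opening: 0.0435
gripper_force: 30.0
clock: 31.65
tool_pos: [0.4611, 0.3195, 0.1601]
orientation: [-179.7, -0.4, 0.0]
force: [-0.9, 0.2, 0.3]
opening: 0.0579
gripper_force: 0.0
clock: 32.15
tool_pos: [0.559, 0.4174, 0.1536]
orientation: [180.0, 0.0, -0.1]
force: [-1.3, -0.1, -0.6]
opening: 0.0526
gripper_force: 0.0
d [ 0.0775 -0.0255  1.2062] rot [ 0.0005  0.0004 -0.0006] at [0.559  0.4174 0.1536] [179.9554   0.0394  -0.057 ]
```

View pics/f.png

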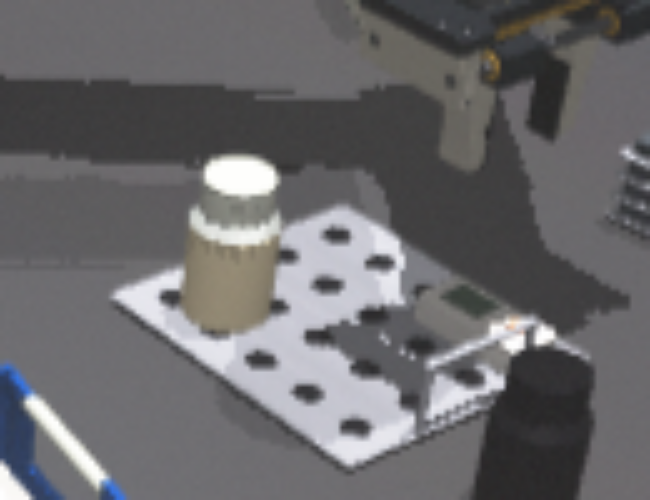

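```bash
python3 -m creep '[{"grip":0.4,"delta_pos":[0.078,-0.025,0.3],"rotation":[0,0,0]},{"grip":0.4,"delta_pos":[0.078,-0.025,0.6],"rotation":[0,0,0]},{"grip":0.4,"delta_pos":[0.078,-0.025,0.8],"rotation":[0,0,0]},{"grip":0.4,"delta_pos":[0.078,-0.025,0.8],"rotation":[0,0,0]},{"grip":0.4,"delta_pos":[0.078,-0.025,0.8],"rotation":[0,0,0]}]'; python3 -c "
from h import *
go([.5667,.4198,.033],0)"; python3 -m creep '[{"grip":0.4,"delta_pos":[0,0,0.2],"rotation":[0,0,0]},{"grip":0.4,"delta_pos":[0,0,0.38],"rotation":[0,0,0]},{"grip":0.4,"delta_pos":[0,0,0.38],"rotation":[0,0,0]},{"grip":0.4,"delta_pos":[0,0,0.38],"rotation":[0,0,0]},{"grip":0.4,"delta_pos":[0,0,0.38],"rotation":[0,0,0]}]';python3 -m creep '[{"grip":0.75,"delta_pos":[0,0,0],"rotation":[0,0,0]},{"grip":0.75,"delta_pos":[0,0,0],"rotation":[0,0,0]},{"grip":0.75,"delta_pos":[0,0,0],"rotation":[0,0,0]},{"grip":0.75,"delta_pos":[0,0,0],"rotation":[0,0,0]}]'
```

```text
clock: 32.7
tool_pos: [0.5665, 0.4194, 0.0758]
orientation: [-180.0, -0.0, -0.0]
force: [-0.1, 0.1, 0.0]
opening: 0.0526
gripper_force: 0.0
d [ 0.0018 -0.004   0.4284] rot [-0.0001 -0.0004 -0.0002] at [0.5665 0.4194 0.0758] [-179.9886   -0.0396   -0.0194]
clock: 33.2
tool_pos: [0.5674, 0.4204, 0.0388]
orientation: [-179.9, -0.1, -0.0]
force: [0.3, 0.8, 0.3]
opening: 0.0523
gripper_force: 0.0
clock: 33.6
tool_pos: [0.5668, 0.4198, 0.0373]
orientation: [-180.0, -0.0, -0.0]
force: [-1.5, -1.1, 4.8]
opening: 0.0354
gripper_force: 29.9
```

```bash
python3 -m creep '[{"grip":0.75,"delta_pos":[0,0,-0.3],"rotation":[0,0,0]},{"grip":0.75,"delta_pos":[0,0,-0.6],"rotation":[0,0,0]},{"grip":0.75,"delta_pos":[0,0,-1],"rotation":[0,0,0]},{"grip":0.75,"delta_pos":[0,0,-1],"rotation":[0,0,0]}]'; python3 -m creep '[{"grip":0.75,"delta_pos":[0,0.4,-0.3],"rotation":[0,0,0.06]},{"grip":0.75,"delta_pos":[0,0.8,-0.3],"rotation":[0,0,0.122]},{"grip":0.75,"delta_pos":[0,1,-0.3],"rotation":[0,0,0.122]},{"grip":0.75,"delta_pos":[0,1,-0.3],"rotation":[0,0,0.122]}]';python3 -c "
from h import *
go([.5585,-.0063,.16],-11)"
```

```text
clock: 34.0
tool_pos: [0.5691, 0.4218, 0.1431]
orientation: [-179.6, -0.4, 0.0]
force: [0.5, 1.4, -0.5]
opening: 0.0357
gripper_force: 29.9
clock: 34.4
tool_pos: [0.5663, 0.317, 0.1668]
orientation: [180.0, 0.0, -11.1]
force: [0.4, 0.3, -1.0]
opening: 0.0355
gripper_force: 29.9
d [0.5459 3.1871 0.068 ] rot [ 0.0001  0.0003 -0.001 ] at [0.5663 0.317  0.1668] [179.9872   0.03   -11.0932]
```

```bash
python3 -m creep '[{"grip":0.75,"delta_pos":[0.18,0.5,0],"rotation":[0,0,0]},{"grip":0.75,"delta_pos":[0.18,1,0],"rotation":[0,0,0]},{"grip":0.75,"delta_pos":[0.18,1,0],"rotation":[0,0,0]}]'>/dev/null;python3 -m creep '[{"grip":0.75,"delta_pos":[0.18,0.5,0],"rotation":[0,0,0]},{"grip":0.75,"delta_pos":[0.18,1,0],"rotation":[0,0,0]},{"grip":0.75,"delta_pos":[0.18,1,0],"rotation":[0,0,0]}]'>/dev/null;python3 -m creep '[{"grip":0.75,"delta_pos":[0.18,0.5,0],"rotation":[0,0,0]},{"grip":0.75,"delta_pos":[0.18,1,0],"rotation":[0,0,0]},{"grip":0.75,"delta_pos":[0.18,1.15,0],"rotation":[0,0,0]}]' >/dev/null || true; python3 -m creep '[{"grip":0.75,"delta_pos":[0.18,0.5,0],"rotation":[0,0,0]},{"grip":0.75,"delta_pos":[0.18,1,0],"rotation":[0,0,0]},{"grip":0.75,"delta_pos":[0.18,1,0],"rotation":[0,0,0]},{"grip":0.75,"delta_pos":[0.18,1,0],"rotation":[0,0,0]},{"grip":0.75,"delta_pos":[0.18,1,0],"rotation":[0,0,0]}]';python3 -c "
from h import *
go([.5585,-.0063,.0673],-11)
S=snap('scene');
for c in comps(S,[85,90,50],[100,255,255],(200,120,460,300),60): print(c[:3])
cv2.imwrite('pics/g.png',cv2.resize(S['color'][140:290,240:400],(640,600))[:,:,::-1])"
```

```text
clock: 35.5
tool_pos: [0.5626, 0.0156, 0.1665]
orientation: [-180.0, -0.0, -11.0]
force: [0.4, -0.1, -0.5]
opening: 0.0356
gripper_force: 29.9
d [0.0013 0.2229 0.9921] rot [-0.0001 -0.0001  0.0002] at [0.5626 0.0156 0.1665] [-179.9921   -0.0091  -10.979 ]
(array([312.0332, 226.4404]), np.int32(361), ((312.430419921875, 225.21908569335938), (20.533601760864258, 23.764413833618164), 68.96248626708984))
(array([323.4068, 241.6893]), np.int32(177), ((323.4056701660156, 241.66981506347656), (8.653715133666992, 20.46672248840332), 74.05460357666016))out of range; nothing moved
```

View pics/g.png

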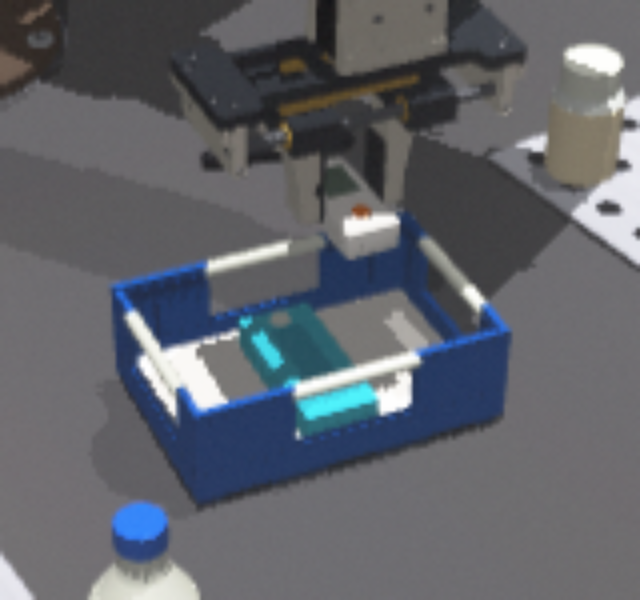

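The brick is still home (320,350) and the logger is held level (360,225). I lower it onto the brick.

```bash
python3 -m creep '[{"grip":0.75,"delta_pos":[0,0.22,0],"rotation":[0,0,0]},{"grip":0.75,"delta_pos":[0,0.22,0.3],"rotation":[0,0,0]},{"grip":0.75,"delta_pos":[0,0.22,0.6],"rotation":[0,0,0]},{"grip":0.75,"delta_pos":[0,0.22,0.9],"rotation":[0,0,0]},{"grip":0.75,"delta_pos":[0,0.22,0.9],"rotation":[0,0,0]}]';python3 -m creep '[{"grip":0.75,"delta_pos":[0,0,0],"rotation":[0,0,0]},{"grip":0.75,"delta_pos":[0,0,0.05],"rotation":[0,0,0]},{"grip":0.75,"delta_pos":[0,0,0.09],"rotation":[0,0,0]},{"grip":0.75,"delta_pos":[0,0,0.09],"rotation":[0,0,0]},{"grip":0.75,"delta_pos":[0,0,0.09],"rotation":[0,0,0]}]'
```

```text
clock: 36.05
tool_pos: [0.5555, -0.0062, 0.0729]
orientation: [179.8, 0.4, -11.0]
force: [-0.6, -0.8, -1.0]
opening: 0.0356
gripper_force: 29.9
clock: 36.55
tool_pos: [0.5581, -0.0068, 0.0682]
orientation: [-180.0, -0.0, -11.0]
force: [-0.5, -0.7, -1.0]
opening: 0.0358
gripper_force: 29.9
```

```bash
python3 -m creep '[{"grip":0.75,"delta_pos":[0,0,0.012],"rotation":[0,0,0]},{"grip":0.75,"delta_pos":[0,0,0.012],"rotation":[0,0,0]},{"grip":0.5,"delta_pos":[0,0,0.012],"rotation":[0,0,0]},{"grip":0.5,"delta_pos":[0,0,0.012],"rotation":[0,0,0]}]';python3 -m creep '[{"grip":0.4,"delta_pos":[0,0,-0.2],"rotation":[0,0,0]},{"grip":0.4,"delta_pos":[0,0,-0.6],"rotation":[0,0,0]},{"grip":0.4,"delta_pos":[0,0,-1],"rotation":[0,0,0]},{"grip":0.4,"delta_pos":[0,0,-1],"rotation":[0,0,0]}]'
python3 - <<'E'
from h import *
T=snap("top");S=snap("scene");cv2.imwrite("pics/t4.png",T["color"][:,:,::-1])
cv2.imwrite("pics/i.png",np.hstack([cv2.resize(S["color"][170:280,240:400],(400,275)),cv2.resize(T["color"][215:315,370:490],(330,275))])[:,:,::-1])
for s,n in((T,"t4"),):
  for c in comps(s,[0,0,222],[180,25,255],(375,220,470,310),60): print(n,c[:3],onz(T,c[2][0],.098))
# edges of each cap: rows and columns through the centre
for n,(x,y) in(("a",(401,284)),("b",(437,282)),("c",(438,252)),("red",(403,246))):
    print(n,T["color"][y,x-14:x+15].mean(1).round().astype(int).tolist(),T["color"][y-14:y+15,x].mean(1).round().astype(int).tolist())
E
```

```text
clock: 36.95
tool_pos: [0.558, -0.0068, 0.0666]
orientation: [-180.0, -0.0, -11.0]
force: [-0.1, 0.0, -0.6]
opening: 0.0429
gripper_force: 0.0
clock: 37.35
tool_pos: [0.5612, -0.0063, 0.1721]
orientation: [-179.8, -0.5, -11.0]
force: [0.1, 0.4, 0.6]
opening: 0.0525
gripper_force: 0.0
t4 (array([413.4179, 268.6025]), np.int32(2790), ((414.4613342285156, 266.23480224609375), (67.80089569091797, 74.633544921875), 3.012787342071533)) [ 0.5136 -0.3131  0.098 ]
a [128, 101, 84, 85, 98, 143, 163, 131, 107, 174, 228, 232, 232, 233, 233, 232, 232, 232, 233, 232, 235, 232, 233, 233, 233, 225, 222, 226, 228] [230, 231, 231, 220, 182, 174, 176, 159, 210, 230, 233, 233, 233, 233, 233, 233, 233, 232, 234, 233, 232, 232, 227, 190, 173, 191, 215, 224, 226]
b [80, 84, 100, 145, 152, 119, 99, 107, 184, 230, 232, 233, 232, 233, 233, 232, 233, 233, 232, 233, 233, 232, 232, 231, 218, 159, 97, 91, 88] [90, 90, 118, 189, 203, 187, 152, 188, 226, 232, 233, 232, 232, 233, 233, 233, 233, 234, 233, 233, 233, 233, 229, 195, 177, 150, 101, 87, 86]
c [76, 83, 83, 88, 106, 147, 153, 114, 98, 121, 193, 229, 234, 233, 233, 231, 233, 232, 233, 232, 232, 233, 233, 232, 233, 230, 200, 118, 90] [93, 93, 96, 116, 172, 189, 165, 192, 225, 232, 232, 233, 232, 232, 233, 232, 232, 232, 233, 233, 230, 206, 146, 140, 176, 204, 168, 108, 91]
red [122, 95, 86, 84, 101, 145, 153, 106, 75, 107, 138, 140, 140, 139, 138, 137, 138, 137, 133, 134, 134, 133, 133, 132, 137, 171, 210, 228, 230] [228, 230, 230, 229, 224, 203, 157, 135, 134, 138, 137, 140, 139, 139, 138, 138, 139, 138, 138, 139, 138, 135, 110, 109, 159, 216, 230, 231, 231]
```

View pics/i.png

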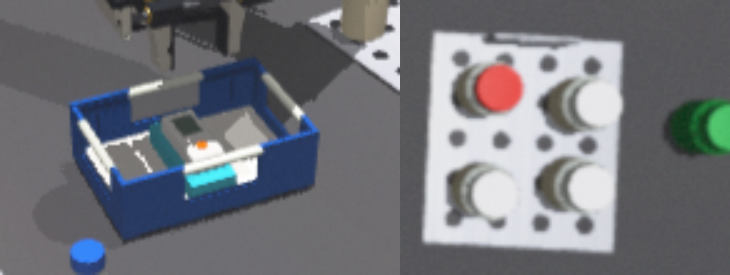

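The logger lies flat in the middle of the brick (crop (195,140)). White-capped jars in the right crop are at (495,193), (590,187) and (600,105), and the red one at (497,87) stays. I work out their positions and the slots.

Run:
```python
from h import *
T=snap("top");S=snap("scene")
I=S["color"].mean(2)
for n,p in(("a",(404,285.2)),("b",(439.4,283.1)),("c",(442,252.6))):
    X=onz(T,p,.098); q=proj(S,X); x0,y0=int(q[0])-12,int(q[1])-10
    m=(I[y0:y0+20,x0:x0+24]>248).astype(np.uint8); k,l,st,ce=cv2.connectedComponentsWithStats(m); i=1+np.argmax(st[1:,4]) if k>1 else 0
    print(n,X,q.round(1),st[i],ce[i]+[x0,y0],tri(T,p,S,ce[i]+[x0,y0]) if i else "")
c=np.array([.5583,-.0063,0]);v=np.array([.9816,-.1908,0]);u=np.array([.1908,.9816,0])
for x in(.031,-.031):
    for y in(.0625,-.0625): print(x,y,c+v*x+u*y)
go([.468,-.28,.24],-11)
```

```text
a [ 0.465 -0.286  0.098] [196.3 230. ] [  4   6  17  11 145] [196. 230.] (array([ 0.4649, -0.2863,  0.0979]), np.float64(0.0003144204496784683))
b [ 0.4705 -0.3768  0.098 ] [160.3 245.3] [  4   5  19  12 163] [160.8098 245.1963] (array([ 0.4708, -0.3763,  0.0984]), np.float64(0.00048236339826337055))
c [ 0.5486 -0.3841  0.098 ] [171.2 265.8] [  3   5  20  13 198] [171.5556 265.9343] (array([ 0.5488, -0.3839,  0.0977]), np.float64(0.00036333776934097014))
0.031 0.0625 [0.6007 0.0491 0.    ]
0.031 -0.0625 [ 0.5768 -0.0736  0.    ]
-0.031 0.0625 [0.5398 0.061  0.    ]
-0.031 -0.0625 [ 0.5159 -0.0617  0.    ]
d [-0.354   2.8512 -0.7424] rot [ 0.0002  0.0008 -0.0005] at [ 0.5573 -0.0069  0.1656] [179.9828   0.0702 -11.0423]
```

```bash
python3 -m creep '[{"grip":0.34,"delta_pos":[-0.12,0.5,-0.3],"rotation":[0,0,0]},{"grip":0.34,"delta_pos":[-0.12,0.95,-0.3],"rotation":[0,0,0]},{"grip":0.34,"delta_pos":[-0.12,0.95,-0.3],"rotation":[0,0,0]}]'>/dev/null;python3 -m creep '[{"grip":0.34,"delta_pos":[-0.12,0.5,0],"rotation":[0,0,0]},{"grip":0.34,"delta_pos":[-0.12,0.95,0],"rotation":[0,0,0]},{"grip":0.34,"delta_pos":[-0.12,0.95,0],"rotation":[0,0,0]}]'>/dev/null;python3 -m creep '[{"grip":0.34,"delta_pos":[-0.12,0.5,0],"rotation":[0,0,0]},{"grip":0.34,"delta_pos":[-0.12,0.95,0],"rotation":[0,0,0]},{"grip":0.34,"delta_pos":[-0.12,0.95,0],"rotation":[0,0,0]},{"grip":0.34,"delta_pos":[-0.12,0.95,0],"rotation":[0,0,0]},{"grip":0.34,"delta_pos":[-0.12,0.95,0],"rotation":[0,0,0]}]';python3 -c "
from h import *
go([.465,-.2862,.091],-11)"
```

```text
clock: 38.65
tool_pos: [0.4681, -0.279, 0.1956]
orientation: [-180.0, 0.1, -11.0]
force: [0.2, 0.7, -0.2]
opening: 0.0577
gripper_force: 0.0
d [-0.0147  0.0767  1.046 ] rot [-0.0001  0.0009 -0.0002] at [ 0.4681 -0.279   0.1956] [-179.9887    0.0835  -11.0178]
```

```bash
python3 -m creep '[{"grip":0.34,"delta_pos":[-0.01,0.075,0],"rotation":[0,0,0]},{"grip":0.34,"delta_pos":[-0.01,0.075,0.3],"rotation":[0,0,0]},{"grip":0.34,"delta_pos":[-0.01,0.075,0.7],"rotation":[0,0,0]},{"grip":0.34,"delta_pos":[-0.01,0.075,1],"rotation":[0,0,0]},{"grip":0.34,"delta_pos":[-0.01,0.075,1],"rotation":[0,0,0]}]'; python3 -m creep '[{"grip":0.34,"delta_pos":[0,0,0.02],"rotation":[0,0,0]},{"grip":0.34,"delta_pos":[0,0,0.02],"rotation":[0,0,0]},{"grip":0.7,"delta_pos":[0,0,0.02],"rotation":[0,0,0]},{"grip":0.7,"delta_pos":[0,0,0.02],"rotation":[0,0,0]},{"grip":0.7,"delta_pos":[0,0,0.02],"rotation":[0,0,0]}]'; python3 -m creep '[{"grip":0.7,"delta_pos":[0,0,-0.3],"rotation":[0,0,0]},{"grip":0.7,"delta_pos":[0,0,-0.6],"rotation":[0,0,0]},{"grip":0.7,"delta_pos":[0,0,-1],"rotation":[0,0,0]},{"grip":0.7,"delta_pos":[0,0,-1],"rotation":[0,0,0]},{"grip":0.7,"delta_pos":[0,0,-1],"rotation":[0,0,0]}]'; python3 -c "
from h import *
go([.5398,.061,.23],-11)"
```

```text
clock: 39.15
tool_pos: [0.4632, -0.2854, 0.0927]
orientation: [-180.0, 0.4, -11.0]
force: [0.5, -0.0, 0.1]
opening: 0.0575
gripper_force: 0.0
clock: 39.65
tool_pos: [0.4663, -0.2871, 0.0956]
orientation: [180.0, -0.1, -11.0]
force: [-0.6, 1.1, 4.5]
opening: 0.0431
gripper_force: 30.0
clock: 40.15
tool_pos: [0.4658, -0.2867, 0.1952]
orientation: [-180.0, -0.1, -11.0]
force: [-1.0, 0.4, -3.2]
opening: 0.0432
gripper_force: 30.0
d [ 0.0612 -3.5546 -0.3459] rot [-0.0003 -0.0013 -0.0005] at [ 0.4658 -0.2867  0.1952] [-179.9697   -0.1161  -11.0459]
```

```bash
python3 -m creep '[{"grip":0.7,"delta_pos":[0,-0.3,-0.35],"rotation":[0,0,0]},{"grip":0.7,"delta_pos":[0,-0.7,-0.35],"rotation":[0,0,0]},{"grip":0.7,"delta_pos":[0,-1,-0.35],"rotation":[0,0,0]}]'>/dev/null;python3 -m creep '[{"grip":0.7,"delta_pos":[0,-0.45,0],"rotation":[0,0,0]},{"grip":0.7,"delta_pos":[0,-0.9,0],"rotation":[0,0,0]},{"grip":0.7,"delta_pos":[0,-0.9,0],"rotation":[0,0,0]}]'>/dev/null;python3 -m creep '[{"grip":0.7,"delta_pos":[0,-0.45,0],"rotation":[0,0,0]},{"grip":0.7,"delta_pos":[0,-0.9,0],"rotation":[0,0,0]},{"grip":0.7,"delta_pos":[0,-0.9,0],"rotation":[0,0,0]}]';python3 -m creep '[{"grip":0.7,"delta_pos":[0.06,-0.4,0],"rotation":[0,0,0]},{"grip":0.7,"delta_pos":[0.06,-0.75,0],"rotation":[0,0,0]},{"grip":0.7,"delta_pos":[0.06,-0.75,0],"rotation":[0,0,0]},{"grip":0.7,"delta_pos":[0.06,-0.75,0],"rotation":[0,0,0]},{"grip":0.7,"delta_pos":[0.06,-0.75,0],"rotation":[0,0,0]}]';python3 -c "
from h import *
go([.5398,.061,.1096],-11)"
```

```text
clock: 41.05
tool_pos: [0.5194, -0.0086, 0.2279]
orientation: [180.0, 0.1, -10.8]
force: [-0.6, -0.2, -3.3]
opening: 0.0432
gripper_force: 30.0
clock: 41.55
tool_pos: [0.5387, 0.0596, 0.2284]
orientation: [179.9, 0.1, -11.1]
force: [0.1, 0.0, -2.6]
opening: 0.0432
gripper_force: 30.0
d [ 0.0104 -0.0178  1.1881] rot [ 0.0008  0.0012 -0.0006] at [0.5387 0.0596 0.2284] [179.931    0.1084 -11.0554]
```

```bash
python3 -m creep '[{"grip":0.7,"delta_pos":[0.01,-0.02,0.3],"rotation":[0,0,0]},{"grip":0.7,"delta_pos":[0.01,-0.02,0.6],"rotation":[0,0,0]},{"grip":0.7,"delta_pos":[0.01,-0.02,0.9],"rotation":[0,0,0]},{"grip":0.7,"delta_pos":[0.01,-0.02,1],"rotation":[0,0,0]},{"grip":0.7,"delta_pos":[0.01,-0.02,1],"rotation":[0,0,0]}]';python3 -m creep '[{"grip":0.7,"delta_pos":[0,0,0.05],"rotation":[0,0,0]},{"grip":0.7,"delta_pos":[0,0,0.1],"rotation":[0,0,0]},{"grip":0.7,"delta_pos":[0,0,0.17],"rotation":[0,0,0]},{"grip":0.7,"delta_pos":[0,0,0.17],"rotation":[0,0,0]},{"grip":0.7,"delta_pos":[0,0,0.17],"rotation":[0,0,0]}]'
```

```text
clock: 42.05
tool_pos: [0.5398, 0.061, 0.1282]
orientation: [179.9, 0.2, -11.1]
force: [0.4, 0.2, -1.4]
opening: 0.0435
gripper_force: 30.0
clock: 42.55
tool_pos: [0.5408, 0.0623, 0.1126]
orientation: [180.0, -0.0, -11.0]
force: [-0.0, -0.8, -2.9]
opening: 0.0432
gripper_force: 30.0
```

```bash
python3 -m creep '[{"grip":0.7,"delta_pos":[0,-0.0,0.035],"rotation":[0,0,0]},{"grip":0.7,"delta_pos":[0,0,0.035],"rotation":[0,0,0]},{"grip":0.7,"delta_pos":[0,0,0.035],"rotation":[0,0,0]}]'; python3 -m creep '[{"grip":0.34,"delta_pos":[0,0,0],"rotation":[0,0,0]},{"grip":0.34,"delta_pos":[0,0,0],"rotation":[0,0,0]},{"grip":0.34,"delta_pos":[0,0,-0.3],"rotation":[0,0,0]},{"grip":0.34,"delta_pos":[0,0,-0.8],"rotation":[0,0,0]},{"grip":0.34,"delta_pos":[0,0,-1],"rotation":[0,0,0]}]'; python3 -m creep '[{"grip":0.34,"delta_pos":[0,0.5,0],"rotation":[0,0,0]},{"grip":0.34,"delta_pos":[0,1,0],"rotation":[0,0,0]},{"grip":0.34,"delta_pos":[0,1,0],"rotation":[0,0,0]}]'; python3 -c "
from h import *
go([.4706,-.3765,.2],-11)"
```

```text
clock: 42.85
tool_pos: [0.5413, 0.0624, 0.1095]
orientation: [-180.0, -0.1, -11.0]
force: [-0.6, -0.6, 2.0]
opening: 0.0429
gripper_force: 30.0
clock: 43.35
tool_pos: [0.5425, 0.0626, 0.2132]
orientation: [-179.9, -0.3, -11.0]
force: [1.5, 0.6, 0.1]
opening: 0.0574
gripper_force: 0.0
clock: 43.65
tool_pos: [0.52, -0.0396, 0.2091]
orientation: [180.0, 0.0, -11.2]
force: [0.2, 0.8, 0.8]
opening: 0.0579
gripper_force: 0.0
d [0.1709 3.4005 0.0917] rot [ 0.0001  0.0003 -0.0025] at [ 0.52   -0.0396  0.2091] [179.9904   0.0263 -11.2234]
```

```bash
python3 -m creep '[{"grip":0.34,"delta_pos":[0.04,0.5,0],"rotation":[0,0,0]},{"grip":0.34,"delta_pos":[0.04,0.85,0],"rotation":[0,0,0]},{"grip":0.34,"delta_pos":[0.04,0.85,0],"rotation":[0,0,0]}]'>/dev/null;python3 -m creep '[{"grip":0.34,"delta_pos":[0.04,0.5,0],"rotation":[0,0,0]},{"grip":0.34,"delta_pos":[0.04,0.85,0],"rotation":[0,0,0]},{"grip":0.34,"delta_pos":[0.04,0.85,0],"rotation":[0,0,0]}]'>/dev/null;python3 -m creep '[{"grip":0.34,"delta_pos":[0.04,0.5,0],"rotation":[0,0,0]},{"grip":0.34,"delta_pos":[0.04,0.85,0],"rotation":[0,0,0]},{"grip":0.34,"delta_pos":[0.04,0.85,0],"rotation":[0,0,0]}]'>/dev/null;python3 -m creep '[{"grip":0.34,"delta_pos":[0.04,0.5,0],"rotation":[0,0,0]},{"grip":0.34,"delta_pos":[0.04,0.85,0],"rotation":[0,0,0]},{"grip":0.34,"delta_pos":[0.04,0.85,0],"rotation":[0,0,0]},{"grip":0.34,"delta_pos":[0.04,0.85,0],"rotation":[0,0,0]},{"grip":0.34,"delta_pos":[0.04,0.85,0],"rotation":[0,0,0]}]'; python3 -c "
from h import *
go([.4706,-.3765,.093],-11)"
```

```text
clock: 45.05
tool_pos: [0.4727, -0.3717, 0.2088]
orientation: [-180.0, 0.0, -11.0]
force: [-0.2, 1.4, -0.2]
opening: 0.0577
gripper_force: 0.0
d [-0.0112  0.0519  1.1584] rot [-0.0002  0.0001  0.0001] at [ 0.4727 -0.3717  0.2088] [-179.9839    0.0092  -10.9933]
```

```bash
python3 -m creep '[{"grip":0.34,"delta_pos":[-0.01,0.05,0.1],"rotation":[0,0,0]},{"grip":0.34,"delta_pos":[-0.01,0.05,0.4],"rotation":[0,0,0]},{"grip":0.34,"delta_pos":[-0.01,0.05,0.7],"rotation":[0,0,0]},{"grip":0.34,"delta_pos":[-0.01,0.05,1],"rotation":[0,0,0]},{"grip":0.34,"delta_pos":[-0.01,0.05,1],"rotation":[0,0,0]}]'; python3 -m creep '[{"grip":0.34,"delta_pos":[0,0,0.15],"rotation":[0,0,0]},{"grip":0.34,"delta_pos":[0,0,0.15],"rotation":[0,0,0]},{"grip":0.7,"delta_pos":[0,0,0.15],"rotation":[0,0,0]},{"grip":0.7,"delta_pos":[0,0,0.15],"rotation":[0,0,0]},{"grip":0.7,"delta_pos":[0,0,0.15],"rotation":[0,0,0]}]'; python3 -m creep '[{"grip":0.7,"delta_pos":[0,0,-0.3],"rotation":[0,0,0]},{"grip":0.7,"delta_pos":[0,0,-0.6],"rotation":[0,0,0]},{"grip":0.7,"delta_pos":[0,0,-1],"rotation":[0,0,0]},{"grip":0.7,"delta_pos":[0,0,-1],"rotation":[0,0,0]},{"grip":0.7,"delta_pos":[0,0,-1],"rotation":[0,0,0]}]'; python3 -c "
from h import *
go([.5159,-.0617,.23],-11)"
```

```text
clock: 45.55
tool_pos: [0.4679, -0.3754, 0.1046]
orientation: [-179.9, 0.4, -11.0]
force: [-0.5, -0.7, 0.6]
opening: 0.0578
gripper_force: 0.0
clock: 46.05
tool_pos: [0.4711, -0.3776, 0.0953]
orientation: [180.0, -0.1, -11.0]
force: [0.4, 0.4, 3.4]
opening: 0.0434
gripper_force: 30.0
clock: 46.55
tool_pos: [0.4707, -0.3773, 0.195]
orientation: [-180.0, -0.1, -11.0]
force: [-0.2, 0.3, -3.2]
opening: 0.0434
gripper_force: 30.0
d [-0.1597 -3.1845 -0.3496] rot [-0.0001 -0.0015 -0.0005] at [ 0.4707 -0.3773  0.195 ] [-179.9939   -0.137   -11.0425]
```

```bash
python3 -m creep '[{"grip":0.7,"delta_pos":[-0.04,-0.3,-0.35],"rotation":[0,0,0]},{"grip":0.7,"delta_pos":[-0.04,-0.7,-0.35],"rotation":[0,0,0]},{"grip":0.7,"delta_pos":[-0.04,-0.8,-0.35],"rotation":[0,0,0]}]'>/dev/null;python3 -m creep '[{"grip":0.7,"delta_pos":[-0.04,-0.45,0],"rotation":[0,0,0]},{"grip":0.7,"delta_pos":[-0.04,-0.8,0],"rotation":[0,0,0]},{"grip":0.7,"delta_pos":[-0.04,-0.8,0],"rotation":[0,0,0]}]'>/dev/null;python3 -m creep '[{"grip":0.7,"delta_pos":[-0.04,-0.45,0],"rotation":[0,0,0]},{"grip":0.7,"delta_pos":[-0.04,-0.8,0],"rotation":[0,0,0]},{"grip":0.7,"delta_pos":[-0.04,-0.8,0],"rotation":[0,0,0]}]';python3 -m creep '[{"grip":0.7,"delta_pos":[-0.04,-0.4,0],"rotation":[0,0,0]},{"grip":0.7,"delta_pos":[-0.04,-0.78,0],"rotation":[0,0,0]},{"grip":0.7,"delta_pos":[-0.04,-0.78,0],"rotation":[0,0,0]},{"grip":0.7,"delta_pos":[-0.04,-0.78,0],"rotation":[0,0,0]},{"grip":0.7,"delta_pos":[-0.04,-0.78,0],"rotation":[0,0,0]}]';python3 -c "
from h import *
go([.5159,-.0617,.1093],-11)"
```

```text
clock: 47.45
tool_pos: [0.5044, -0.137, 0.2277]
orientation: [-180.0, 0.1, -10.9]
force: [0.2, -0.9, -3.2]
opening: 0.0435
gripper_force: 30.0
clock: 47.95
tool_pos: [0.515, -0.063, 0.2281]
orientation: [180.0, 0.1, -11.1]
force: [0.2, -1.7, -2.4]
opening: 0.0437
gripper_force: 30.0
d [ 0.0082 -0.0155  1.1885] rot [ 0.0004  0.001  -0.0006] at [ 0.515  -0.063   0.2281] [179.9608   0.0918 -11.0515]
```

```bash
python3 -m creep '[{"grip":0.7,"delta_pos":[0,0,0.3],"rotation":[0,0,0]},{"grip":0.7,"delta_pos":[0,0,0.6],"rotation":[0,0,0]},{"grip":0.7,"delta_pos":[0,0,0.9],"rotation":[0,0,0]},{"grip":0.7,"delta_pos":[0,0,1],"rotation":[0,0,0]},{"grip":0.7,"delta_pos":[0,0,1],"rotation":[0,0,0]}]';python3 -m creep '[{"grip":0.7,"delta_pos":[0,0,0.05],"rotation":[0,0,0]},{"grip":0.7,"delta_pos":[0,0,0.1],"rotation":[0,0,0]},{"grip":0.7,"delta_pos":[0,0,0.17],"rotation":[0,0,0]},{"grip":0.7,"delta_pos":[0,0,0.205],"rotation":[0,0,0]},{"grip":0.7,"delta_pos":[0,0,0.205],"rotation":[0,0,0]}]'; python3 -m creep '[{"grip":0.7,"delta_pos":[0,0,0],"rotation":[0,0,0]},{"grip":0.7,"delta_pos":[0,0,0],"rotation":[0,0,0]}]'
```

```text
clock: 48.45
tool_pos: [0.5145, -0.0633, 0.1277]
orientation: [179.9, 0.2, -11.1]
force: [0.3, -1.2, -2.1]
opening: 0.0436
gripper_force: 30.0
clock: 48.95
tool_pos: [0.5163, -0.062, 0.1091]
orientation: [-180.0, -0.1, -11.0]
force: [0.3, 0.7, 2.0]
opening: 0.0432
gripper_force: 30.0
clock: 49.15
tool_pos: [0.5163, -0.062, 0.1091]
orientation: [-180.0, -0.1, -11.0]
force: [-0.4, 0.6, 3.6]
opening: 0.0435
gripper_force: 30.0
```

Release and on to jar c at (.5487, -.384).

```bash
python3 -m creep '[{"grip":0.34,"delta_pos":[0,0,0],"rotation":[0,0,0]},{"grip":0.34,"delta_pos":[0,0,0],"rotation":[0,0,0]},{"grip":0.34,"delta_pos":[0,0,-0.3],"rotation":[0,0,0]},{"grip":0.34,"delta_pos":[0,0,-0.8],"rotation":[0,0,0]},{"grip":0.34,"delta_pos":[0,0,-1],"rotation":[0,0,0]}]'; python3 -m creep '[{"grip":0.34,"delta_pos":[0.3,0.5,0],"rotation":[0,0,0]},{"grip":0.34,"delta_pos":[0.3,1,0],"rotation":[0,0,0]},{"grip":0.34,"delta_pos":[0.3,1,0],"rotation":[0,0,0]}]' >/dev/null; python3 -m creep '[{"grip":0.34,"delta_pos":[0.3,0.5,0],"rotation":[0,0,0]},{"grip":0.34,"delta_pos":[0.3,1,0],"rotation":[0,0,0]},{"grip":0.34,"delta_pos":[0.3,1,0],"rotation":[0,0,0]}]'>/dev/null;python3 -m creep '[{"grip":0.34,"delta_pos":[0.3,0.5,0],"rotation":[0,0,0]},{"grip":0.34,"delta_pos":[0.3,1,0],"rotation":[0,0,0]},{"grip":0.34,"delta_pos":[0.3,1,0],"rotation":[0,0,0]},{"grip":0.34,"delta_pos":[0.3,1,0],"rotation":[0,0,0]},{"grip":0.34,"delta_pos":[0.3,1,0],"rotation":[0,0,0]}]'
python3 - <<'E'
from h import *
go([.5487,-.384,.093],-11)
S=snap("scene");cv2.imwrite("pics/j.png",cv2.resize(S["color"][160:320,120:400],(798,456))[:,:,::-1])
E
```

```text
clock: 49.65
tool_pos: [0.5169, -0.0624, 0.2123]
orientation: [-180.0, -0.2, -11.0]
force: [0.6, 0.3, 0.1]
opening: 0.0576
gripper_force: 0.0
clock: 50.75
tool_pos: [0.5462, -0.3731, 0.208]
orientation: [-180.0, 0.1, -11.0]
force: [0.7, -0.4, -0.3]
opening: 0.0581
gripper_force: 0.0
d [0.0465 0.1026 1.1501] rot [-0.0003  0.0006 -0.0005] at [ 0.5462 -0.3731  0.208 ] [-179.973     0.0502  -11.0435]
```

View pics/j.png

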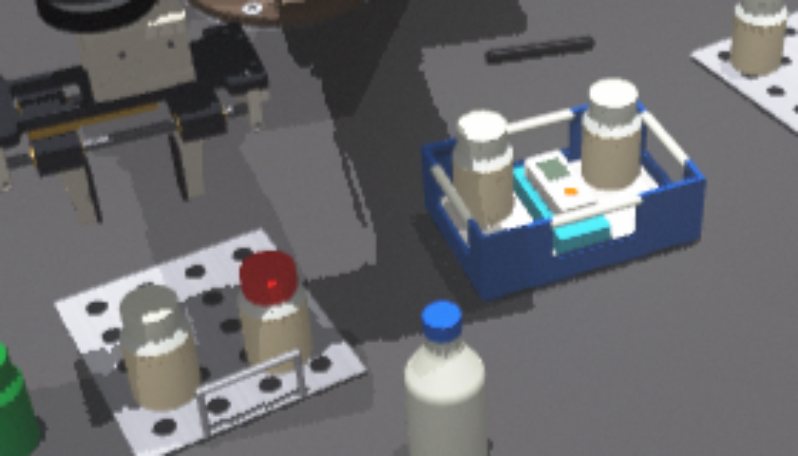

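Two jars stand upright in the crate, with the brick and logger in place. The remaining jar c is at crop (155,340), left of the red one (268,290). I grip it.

```bash
python3 -m creep '[{"grip":0.34,"delta_pos":[0.045,0.1,0],"rotation":[0,0,0]},{"grip":0.34,"delta_pos":[0.045,0.1,0.4],"rotation":[0,0,0]},{"grip":0.34,"delta_pos":[0.045,0.1,0.7],"rotation":[0,0,0]},{"grip":0.34,"delta_pos":[0.045,0.1,1],"rotation":[0,0,0]},{"grip":0.34,"delta_pos":[0.045,0.1,1],"rotation":[0,0,0]}]'; python3 -m creep '[{"grip":0.34,"delta_pos":[0,0,0.14],"rotation":[0,0,0]},{"grip":0.34,"delta_pos":[0,0,0.14],"rotation":[0,0,0]},{"grip":0.7,"delta_pos":[0,0,0.14],"rotation":[0,0,0]},{"grip":0.7,"delta_pos":[0,0,0.14],"rotation":[0,0,0]},{"grip":0.7,"delta_pos":[0,0,0.14],"rotation":[0,0,0]}]'; python3 -m creep '[{"grip":0.7,"delta_pos":[0,0,-0.3],"rotation":[0,0,0]},{"grip":0.7,"delta_pos":[0,0,-0.6],"rotation":[0,0,0]},{"grip":0.7,"delta_pos":[0,0,-1],"rotation":[0,0,0]},{"grip":0.7,"delta_pos":[0,0,-1],"rotation":[0,0,0]},{"grip":0.7,"delta_pos":[0,0,-1],"rotation":[0,0,0]}]'; python3 -c "
from h import *
go([.5775,-.0737,.23],-11)"
```

```text
clock: 51.3
tool_pos: [0.547, -0.3827, 0.1043]
orientation: [-179.9, 0.4, -11.0]
force: [-0.2, -0.8, -1.1]
opening: 0.0579
gripper_force: 0.0
clock: 51.8
tool_pos: [0.5497, -0.3847, 0.0958]
orientation: [180.0, -0.1, -11.0]
force: [0.9, 1.2, 2.6]
opening: 0.0432
gripper_force: 30.0
clock: 52.3
tool_pos: [0.5492, -0.3844, 0.1954]
orientation: [-180.0, -0.1, -11.0]
force: [-0.2, 0.6, -3.6]
opening: 0.0436
gripper_force: 30.0
d [-0.3164 -3.1042 -0.3455] rot [-0.0002 -0.0013 -0.0005] at [ 0.5492 -0.3844  0.1954] [-179.9809   -0.1191  -11.0428]
```

```bash
python3 -m creep '[{"grip":0.7,"delta_pos":[0,0,-0.35],"rotation":[0,0,0]},{"grip":0.7,"delta_pos":[-0.08,-0.4,-0.35],"rotation":[0,0,0]},{"grip":0.7,"delta_pos":[-0.08,-0.78,-0.35],"rotation":[0,0,0]}]'>/dev/null;python3 -m creep '[{"grip":0.7,"delta_pos":[-0.08,-0.45,0],"rotation":[0,0,0]},{"grip":0.7,"delta_pos":[-0.08,-0.78,0],"rotation":[0,0,0]},{"grip":0.7,"delta_pos":[-0.08,-0.78,0],"rotation":[0,0,0]}]'>/dev/null;python3 -m creep '[{"grip":0.7,"delta_pos":[-0.08,-0.45,0],"rotation":[0,0,0]},{"grip":0.7,"delta_pos":[-0.08,-0.78,0],"rotation":[0,0,0]},{"grip":0.7,"delta_pos":[-0.08,-0.78,0],"rotation":[0,0,0]}]';python3 -m creep '[{"grip":0.7,"delta_pos":[-0.08,-0.4,0],"rotation":[0,0,0]},{"grip":0.7,"delta_pos":[-0.08,-0.76,0],"rotation":[0,0,0]},{"grip":0.7,"delta_pos":[-0.08,-0.76,0],"rotation":[0,0,0]},{"grip":0.7,"delta_pos":[-0.08,-0.76,0],"rotation":[0,0,0]},{"grip":0.7,"delta_pos":[-0.08,-0.76,0],"rotation":[0,0,0]}]';python3 -c "
from h import *
go([.5775,-.0737,.1096],-11)"
```

```text
clock: 53.2
tool_pos: [0.5699, -0.1475, 0.2279]
orientation: [-180.0, 0.1, -10.9]
force: [0.3, -0.4, -3.9]
opening: 0.0433
gripper_force: 30.0
clock: 53.7
tool_pos: [0.5763, -0.0749, 0.2285]
orientation: [180.0, 0.1, -11.1]
force: [0.1, -0.5, -4.5]
opening: 0.0435
gripper_force: 30.0
d [ 0.0112 -0.0152  1.1892] rot [ 0.0004  0.0011 -0.0006] at [ 0.5763 -0.0749  0.2285] [179.965    0.0997 -11.0566]
```

```bash
python3 -m creep '[{"grip":0.7,"delta_pos":[0,0,0.3],"rotation":[0,0,0]},{"grip":0.7,"delta_pos":[0,0,0.6],"rotation":[0,0,0]},{"grip":0.7,"delta_pos":[0,0,0.9],"rotation":[0,0,0]},{"grip":0.7,"delta_pos":[0,0,1],"rotation":[0,0,0]},{"grip":0.7,"delta_pos":[0,0,1],"rotation":[0,0,0]}]';python3 -m creep '[{"grip":0.7,"delta_pos":[0,0,0.05],"rotation":[0,0,0]},{"grip":0.7,"delta_pos":[0,0,0.1],"rotation":[0,0,0]},{"grip":0.7,"delta_pos":[0,0,0.17],"rotation":[0,0,0]},{"grip":0.7,"delta_pos":[0,0,0.205],"rotation":[0,0,0]},{"grip":0.7,"delta_pos":[0,0,0.205],"rotation":[0,0,0]}]'; python3 -m creep '[{"grip":0.7,"delta_pos":[0,0,0],"rotation":[0,0,0]},{"grip":0.7,"delta_pos":[0,0,0],"rotation":[0,0,0]}]'
```

```text
clock: 54.2
tool_pos: [0.5758, -0.0752, 0.128]
orientation: [179.9, 0.2, -11.1]
force: [1.0, -0.0, -3.2]
opening: 0.0436
gripper_force: 30.0
clock: 54.7
tool_pos: [0.5776, -0.0741, 0.1097]
orientation: [-180.0, -0.1, -11.0]
force: [1.0, -0.4, 0.0]
opening: 0.0437
gripper_force: 30.0
clock: 54.9
tool_pos: [0.5776, -0.0741, 0.1097]
orientation: [-180.0, -0.1, -11.0]
force: [-0.0, -0.0, 3.5]
opening: 0.0432
gripper_force: 30.0
```

```bash
python3 -m creep '[{"grip":0.34,"delta_pos":[0,0,0],"rotation":[0,0,0]},{"grip":0.34,"delta_pos":[0,0,0],"rotation":[0,0,0]},{"grip":0.34,"delta_pos":[0,0,-0.3],"rotation":[0,0,0]},{"grip":0.34,"delta_pos":[0,0,-0.8],"rotation":[0,0,0]},{"grip":0.34,"delta_pos":[0,0,-1],"rotation":[0,0,0]}]'; python3 -m creep '[{"grip":0.34,"delta_pos":[-0.4,-0.4,0],"rotation":[0,0,0]},{"grip":0.34,"delta_pos":[-0.45,-0.85,0],"rotation":[0,0,0]},{"grip":0.34,"delta_pos":[-0.45,-0.9,0],"rotation":[0,0,0]}]'>/dev/null;python3 -m creep '[{"grip":0.34,"delta_pos":[-0.4,-0.4,0],"rotation":[0,0,0]},{"grip":0.34,"delta_pos":[-0.45,-0.85,0],"rotation":[0,0,0]},{"grip":0.34,"delta_pos":[-0.45,-0.9,0],"rotation":[0,0,0]}]'>/dev/null;python3 -m creep '[{"grip":0.34,"delta_pos":[-0.4,-0.4,0],"rotation":[0,0,0]},{"grip":0.34,"delta_pos":[-0.45,-0.85,0],"rotation":[0,0,0]},{"grip":0.34,"delta_pos":[-0.45,-0.9,0],"rotation":[0,0,0]}]'>/dev/null;python3 -m creep '[{"grip":0.34,"delta_pos":[-0.4,-0.4,0],"rotation":[0,0,0]},{"grip":0.34,"delta_pos":[-0.45,-0.85,0],"rotation":[0,0,0]},{"grip":0.34,"delta_pos":[-0.45,-0.9,0],"rotation":[0,0,0]},{"grip":0.34,"delta_pos":[-0.45,-0.9,0],"rotation":[0,0,0]},{"grip":0.34,"delta_pos":[-0.45,-0.9,0],"rotation":[0,0,0]}]'; python3 -c "
from h import *
go([.4587,.3171,.093],-11)"
```

```text
clock: 55.4
tool_pos: [0.5785, -0.0744, 0.2132]
orientation: [-180.0, -0.3, -11.0]
force: [0.4, 0.1, 0.1]
opening: 0.0577
gripper_force: 0.0
clock: 56.8
tool_pos: [0.469, 0.3127, 0.2084]
orientation: [179.9, 0.0, -11.0]
force: [0.2, -1.2, -0.4]
opening: 0.0581
gripper_force: 0.0
d [-0.1091 -0.0249  1.1544] rot [ 0.0008  0.0004 -0.0005] at [0.469  0.3127 0.2084] [179.9324   0.0387 -11.0426]
```

```bash
python3 -m creep '[{"grip":0.34,"delta_pos":[-0.11,-0.02,0],"rotation":[0,0,0]},{"grip":0.34,"delta_pos":[-0.11,-0.02,0.4],"rotation":[0,0,0]},{"grip":0.34,"delta_pos":[-0.11,-0.02,0.7],"rotation":[0,0,0]},{"grip":0.34,"delta_pos":[-0.11,-0.02,1],"rotation":[0,0,0]},{"grip":0.34,"delta_pos":[-0.11,-0.02,1],"rotation":[0,0,0]}]'; python3 -m creep '[{"grip":0.34,"delta_pos":[0,0,0.14],"rotation":[0,0,0]},{"grip":0.34,"delta_pos":[0,0,0.14],"rotation":[0,0,0]},{"grip":0.7,"delta_pos":[0,0,0.14],"rotation":[0,0,0]},{"grip":0.7,"delta_pos":[0,0,0.14],"rotation":[0,0,0]},{"grip":0.7,"delta_pos":[0,0,0.14],"rotation":[0,0,0]}]'; python3 -m creep '[{"grip":0.7,"delta_pos":[0,0,-0.3],"rotation":[0,0,0]},{"grip":0.7,"delta_pos":[0,0,-0.6],"rotation":[0,0,0]},{"grip":0.7,"delta_pos":[0,0,-1],"rotation":[0,0,0]},{"grip":0.7,"delta_pos":[0,0,-1],"rotation":[0,0,0]},{"grip":0.7,"delta_pos":[0,0,-1],"rotation":[0,0,0]}]'; python3 -c "
from h import *
go([.6017,.0489,.23],-11)"
```

```text
clock: 57.3
tool_pos: [0.4566, 0.3146, 0.1056]
orientation: [179.7, 0.2, -11.1]
force: [-0.8, 0.1, -0.5]
opening: 0.0578
gripper_force: 0.0
clock: 57.8
tool_pos: [0.459, 0.3177, 0.0963]
orientation: [-179.9, -0.0, -11.0]
force: [-0.6, -2.4, 5.3]
opening: 0.0432
gripper_force: 30.0
clock: 58.3
tool_pos: [0.4585, 0.3179, 0.1959]
orientation: [-179.9, -0.0, -11.0]
force: [-0.5, -1.4, -3.2]
opening: 0.0434
gripper_force: 30.0
d [ 1.9206  2.3651 -0.3461] rot [-0.0015 -0.0002 -0.0005] at [0.4585 0.3179 0.1959] [-179.869    -0.022   -11.0457]
```

```bash
python3 -m creep '[{"grip":0.7,"delta_pos":[0,0,-0.35],"rotation":[0,0,0]},{"grip":0.7,"delta_pos":[0.3,0.37,-0.35],"rotation":[0,0,0]},{"grip":0.7,"delta_pos":[0.64,0.79,-0.35],"rotation":[0,0,0]},{"grip":0.7,"delta_pos":[0.64,0.79,-0.35],"rotation":[0,0,0]}]'>/dev/null;python3 -m creep '[{"grip":0.7,"delta_pos":[0.3,0.37,0],"rotation":[0,0,0]},{"grip":0.7,"delta_pos":[0.64,0.79,0],"rotation":[0,0,0]},{"grip":0.7,"delta_pos":[0.64,0.79,0],"rotation":[0,0,0]}]'>/dev/null;python3 -m creep '[{"grip":0.7,"delta_pos":[0.3,0.37,0],"rotation":[0,0,0]},{"grip":0.7,"delta_pos":[0.64,0.77,0],"rotation":[0,0,0]},{"grip":0.7,"delta_pos":[0.64,0.77,0],"rotation":[0,0,0]},{"grip":0.7,"delta_pos":[0.64,0.77,0],"rotation":[0,0,0]},{"grip":0.7,"delta_pos":[0.64,0.77,0],"rotation":[0,0,0]}]'; python3 -m creep '[{"grip":0.7,"delta_pos":[0,0,0],"rotation":[0,0,0]},{"grip":0.7,"delta_pos":[0,0,0],"rotation":[0,0,0]}]';python3 -c "
from h import *
go([.6017,.0489,.1101],-11)"
```

```text
clock: 59.5
tool_pos: [0.6014, 0.0506, 0.2287]
orientation: [180.0, 0.1, -11.0]
force: [-0.0, -0.5, -3.6]
opening: 0.0434
gripper_force: 30.0
clock: 59.7
tool_pos: [0.6018, 0.0514, 0.23]
orientation: [-180.0, 0.0, -10.9]
force: [-0.3, 0.1, -3.0]
opening: 0.0435
gripper_force: 30.0
d [0.0043 0.0247 1.1986] rot [-0.0001  0.      0.0008] at [0.6018 0.0514 0.23  ] [-179.9926    0.0037  -10.9315]
```

```bash
python3 -m creep '[{"grip":0.7,"delta_pos":[0,0.02,0.3],"rotation":[0,0,0]},{"grip":0.7,"delta_pos":[0,0.02,0.6],"rotation":[0,0,0]},{"grip":0.7,"delta_pos":[0,0.02,0.9],"rotation":[0,0,0]},{"grip":0.7,"delta_pos":[0,0.02,1],"rotation":[0,0,0]},{"grip":0.7,"delta_pos":[0,0.02,1],"rotation":[0,0,0]}]';python3 -m creep '[{"grip":0.7,"delta_pos":[0,0,0.05],"rotation":[0,0,0]},{"grip":0.7,"delta_pos":[0,0,0.1],"rotation":[0,0,0]},{"grip":0.7,"delta_pos":[0,0,0.17],"rotation":[0,0,0]},{"grip":0.7,"delta_pos":[0,0,0.205],"rotation":[0,0,0]},{"grip":0.7,"delta_pos":[0,0,0.205],"rotation":[0,0,0]}]'; python3 -m creep '[{"grip":0.7,"delta_pos":[0,0,0],"rotation":[0,0,0]},{"grip":0.7,"delta_pos":[0,0,0],"rotation":[0,0,0]}]'
```

```text
clock: 60.2
tool_pos: [0.6009, 0.0486, 0.1289]
orientation: [179.9, 0.1, -11.0]
force: [-0.8, -0.6, -3.2]
opening: 0.0432
gripper_force: 30.0
clock: 60.7
tool_pos: [0.6021, 0.0482, 0.1104]
orientation: [180.0, -0.1, -11.0]
force: [-2.1, -0.1, 4.8]
opening: 0.0432
gripper_force: 30.0
clock: 60.9
tool_pos: [0.6021, 0.0482, 0.1104]
orientation: [-180.0, -0.1, -11.0]
force: [-2.7, 0.5, 6.7]
opening: 0.0434
gripper_force: 30.0
```

Release, clear out to the left, and check in both views.

```bash
python3 -m creep '[{"grip":0.34,"delta_pos":[0,0,0],"rotation":[0,0,0]},{"grip":0.34,"delta_pos":[0,0,0],"rotation":[0,0,0]},{"grip":0.34,"delta_pos":[0,0,-0.3],"rotation":[0,0,0]},{"grip":0.34,"delta_pos":[0,0,-0.8],"rotation":[0,0,0]},{"grip":0.34,"delta_pos":[0,0,-1],"rotation":[0,0,0]}]'; python3 -m creep '[{"grip":0.34,"delta_pos":[0,-0.4,0],"rotation":[0,0,0]},{"grip":0.34,"delta_pos":[0,-1,0],"rotation":[0,0,0]},{"grip":0.34,"delta_pos":[0,-1,0],"rotation":[0,0,0]}]'>/dev/null;python3 -m creep '[{"grip":0.34,"delta_pos":[-0.5,-0.4,0],"rotation":[0,0,0]},{"grip":0.34,"delta_pos":[-0.5,-1,0],"rotation":[0,0,0]},{"grip":0.34,"delta_pos":[-0.5,-1,0],"rotation":[0,0,0]}]'>/dev/null;python3 -m creep '[{"grip":0.34,"delta_pos":[-0.5,-0.4,0],"rotation":[0,0,0]},{"grip":0.34,"delta_pos":[-0.5,-1,0],"rotation":[0,0,0]},{"grip":0.34,"delta_pos":[-0.5,-1,0],"rotation":[0,0,0]},{"grip":0.34,"delta_pos":[-0.5,-1,0],"rotation":[0,0,0]}]'
python3 - <<'E'
from h import *
T=snap("top");S=snap("scene")
cv2.imwrite("pics/k.png",np.vstack([np.hstack([cv2.resize(S["color"][170:280,240:400],(400,275)),cv2.resize(T["color"][195:300,240:355],(301,275))]),cv2.resize(T["color"][140:310,110:510],(701,298))])[:,:,::-1])
E
```

```text
clock: 61.4
tool_pos: [0.6038, 0.0486, 0.214]
orientation: [-179.9, -0.3, -11.0]
force: [0.6, 0.0, 0.2]
opening: 0.0573
gripper_force: 0.0
clock: 62.4
tool_pos: [0.561, 0.3646, 0.2087]
orientation: [180.0, -0.0, -10.9]
force: [0.4, -0.4, -0.7]
opening: 0.0582
gripper_force: 0.0
```

View pics/k.png

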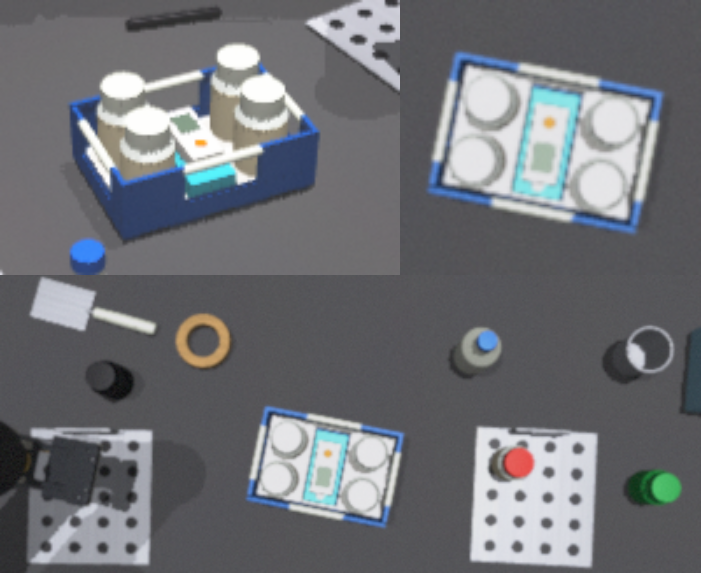

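Everything checks out: four jars stand upright in the crate beside the brick, the logger is in the middle of the brick, the walls are upright, and the red jar and other things have not moved. I hand the job in.

```bash
python3 -c "
from plant import ctrl
print(ctrl.close_job())"
```

```text
the job is handed in; nothing more can be done
None
```

The crate is packed and handed in at about 62 s of the 200 s: the last views show all four walls upright, the brick home in the pocket, the logger flat at its middle and four white-capped jars standing beside it, with the red-capped jar and everything else left where it was.

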